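# Set the stop fence with its fold-out crank

### The arm

A 6-joint arm with a two-finger parallel gripper is mounted at the origin on the work surface. World frame = base frame: x ahead of the robot, y to its left, z up, the work surface at z = 0. Lengths are in m, angles in rad, forces in N, time in s.
With the tool pointing down it reaches from about 0.375 to 0.9 m from the base axis. Payload 3.1 kg.
Tool frame: the origin (TCP) lies at the very end of the fingers, on their centre line; the grasp point (between the pads) lies robot.grasp_offset behind it (robot.grasp_offset is the distance from the TCP to the grasp point, in m); z points along the fingers, y is the direction in which the jaws open and shut (so a half turn about z gives the same grasp; the last joint's range is limited). The gripper opens to 87 mm and grips with 3 to 60 N. Pads are 19 mm wide; open, the fingers measure 117 mm over their backs; the gripper's body (75 mm by 190 mm) begins 51 mm behind the grasp point.
Start: joints at [0.949, 0.527, 1.433, -0, 1.181, -0.178], TCP at [0.268, 0.564, 0.223] pointing down, gripper open.
Joint ranges: [-3.08, 3.08], [-0.75, 2.2], [0.22, 2.44], [-1.43, 4.57], [0, 2.65], [-2.85, 2.85]. Speed limits (rad/s): [2.79, 2.79, 3.14, 3.14, 3.14, 3.14].

### API

Orientations are given as a unit quaternion [x, y, z, w].
In Python, from rig import robot gives the robot as it stands.
- The arm moves only by the tool drive_tool, never from a script. Its argument "targets" is one flat list of numbers, 6 for each row, row after row: the shift along the tool's x, y, z in cm, then the turn, a rotation vector about the tool's x, y, z in degrees. A call has 1 to 12 rows; each row is the pose to reach, as a shift and turn from the pose commanded when the call began, along the tool's axes at that moment; what a row does not reach only later rows make up. A row lasts 1/12 s, in which the tool goes at most 41.7 mm and 7.16 degrees, less where a joint would pass 70% of its speed; a pose out of reach is approached as far as the arm can. A call with a gripper value outside its range is refused whole. "grip" is the gripper command: -1 is fully open, 1 is shut, values between are in proportion, set as the call begins (left out, the last holds). The fingers move at their own pace and stop on an object; "squeeze" is the grip in N (left out, the last holds). Time passes only in rows, so rows that repeat a pose let the fingers close. It gives the time, the measured TCP pose, the force and the opening at its end, in the units of the state.
- robot.get_obs(): the state, without advancing time (a new reading comes with each control period).
- robot.camera(name): name is "scene" or "top" or "wrist"; returns (picture, depth): 384x512x3 uint8, red, green, blue; 384x512 float32, m along the optical axis (not along the pixel's ray), 0 where there is no reading.
- robot.calibration(name): a dict with "mtx" (3x3 intrinsics, pixels), "R" (3x3) and "t" (3): a world point X has camera coordinates R X + t; the wrist camera has in their place "hand_eye" (4x4, takes a point from camera to tool coordinates, whose origin is the TCP and whose axes are the flange's). Camera axes: x right, y down, z forward; pixel columns grow to the right and rows downward; lengths in m; the calibration is good to about 2 mm. A picture is of the moment at which its call begins: read the wrist's pose just before it. calibration takes no time and is no camera call.
- robot.hand_in(): hands the job in, once; it reports no verdict.
The state is a dict: "time": time; "q": joint angles; "joint_velocities": joint speeds; "joint_torque": joint torques, N m; "position": TCP position; "tool_rot": TCP orientation; "ft_force": force on the tool from outside, world axes, zero at the start; "moment": the same for the moment, N m; "grip_width": finger opening in m.
Only numpy, scipy, OpenCV 4.12 (cv2) and the standard library are available. Lean on these libraries where they do the work, as an engineer would, in place of code of your own. Each camera call takes 0.05 s, during which the arm holds its last target.

### The job

Swing the orange folding handle of the crank up until it stands upright by itself and let go of it, then take hold of it again and crank until the yellow pointer of the stop fence lines up with the red marker. Then fold the handle fully down onto the crank arm again, leaving the fence set and everything else on the bench where it is.

Things in the scene. Friction and masses are not known exactly. Their poses are not given: they have to be found in the camera images.
- crank_axis (a point): Point on the crank's upright turning axis, 86 mm above the bench (the height of the handle's hinge), over the blue gearbox (80 x 160 mm, 46 mm high) of the stop table. The point's axes are those of the stop table, which is fixed to the bench: x is the way the fence moves, y points from the crank to the steel bed (360 x 220 mm, 30 mm high, centre 50 mm along x and 210 mm along y; a blue blade beam 75 mm high on its -x end; the fence bar is at most 74 mm high), z is up.
- crank (a joint): Angle of the crank arm about the upright axis, rad: the arm points from the axis along the stop table's x at 0, and the angle grows anticlockwise seen from above. One turn anticlockwise (2 pi) drives the fence 70 mm along the stop table's +x, away from the blade beam. It turns stiffly (about 0.15 N m) and stays where it is left. The arm is a steel bar 18 mm wide, top 68 mm above the bench, with a short counterweight on its other side. Free travel from -0.8 to 15 rad.
- handle_hinge (a point): Centre of the hinge pin of the folding handle, at the end of the crank arm, 80 mm from the crank axis, 86 mm above the bench. The point's axes turn with the crank: x points outward along the arm, y along the hinge pin. The fork around the pin is 26 mm wide and 22 mm long, its top 94 mm above the bench.
- handle (a joint): Fold angle of the handle, rad: 0 is folded flat, lying over the arm and pointing from its hinge back to the crank axis; pi/2 is upright (a stop). A stiff hinge (0.07 N m) keeps it where it is left. It starts folded, within 0.12 rad of flat. Pinched across and swung, it turns late between the fingers by up to 0.25 rad, so carry it on to its stop (upright) or press its free end down (flat).
- grip (a point): Point on the centre line of the orange round handle, 60 mm from its hinge (on the handle's far half). The orange grip is a sleeve 24 mm in diameter and 75 mm long, which runs from 22 to 97 mm from the hinge and spins freely about its own length. Folded, it lies 86 mm above the bench (underside 74 mm) and there is room for fingers on both sides of the arm down to 60 mm above the bench; upright, its top is 183 mm above the bench.
- pointer (a point): Tip of the yellow pointer on the fence, 50 mm above the bench, at the far end (+y of the stop table) of the aluminium fence bar (20 mm thick, 175 mm long). It moves along the stop table's x when the crank is turned.
- marker_tip (a point): Tip of the red marker (8 mm wide, 54 mm high) fixed at the edge of the stop table's bed, 50 mm above the bench. Its axes are those of the stop table; the pointer lines up when it has the same x as the marker in these axes. The marker lies always on the +x side of the pointer at the start, 32 to 120 mm away.
- blank_mid (a point): Middle of a loose cut steel blank, 170 x 90 x 5 mm, lying near the crank. Leave alone.
- hammer: A hammer lying on the bench, about 240 mm long. Leave alone.
- square_mid (a point): Middle of a loose steel square, 155 x 110 mm, 30 mm high, lying near the crank. Leave alone.
- cup: Blue plastic cup, 76 mm across and 50 mm high, origin at its foot. Leave alone.
- grinder_mid (a point): Middle of a cordless angle grinder lying on the bench, about 300 mm long, 120 mm high. Leave alone.
- spray: Yellow spray can, 64 mm across and 190 mm high, origin at its foot. Leave alone.
- jar: Amber jar, 72 mm across and 90 mm high, origin at its foot. Leave alone.

How it is judged:
By the outcome, as a careful person would: the job done as asked, in the order asked, and still so for the second after the job is handed in, with the robot touching nothing.
It also fails if it takes over 64 s, if anything falls off the work surface, if the arm or the gripper's body presses on something with over 40 N, if the wrist force passes 120 N, or if a joint passes its speed limit or range.

## Working session

There is one attempt and no reset: what is moved stays moved. The work goes in short steps, Python scripts to look and compute and a tool call to move; the robot and the scene stay as the last step left them, time stands still between calls to the robot, and variables do not carry over. Pictures are saved under pics/ and viewed, and the job is handed in when it is done.

Besides the shell and the picture viewer there is one more tool, called in YAML: its name, and indented under it one key for each argument. drive_tool: Moves the arm, as the interface text tells. Its arguments: {"type":"object","properties":{"targets":{"type":"array","items":{"type":"number"}},"grip":{"type":"number"},"squeeze":{"type":"number"}},"required":["targets"]}

```bash
ls; mkdir -p pics; cat > h.py <<'E'
import numpy as np, cv2
from rig import robot
def snap(n,fn):
    im,d=robot.camera(n); cv2.imwrite('pics/'+fn+'.png',cv2.cvtColor(im,cv2.COLOR_RGB2BGR)); np.save('pics/'+fn+'.npy',d); return im,d
E
python3 - <<'E'
from h import *
print(robot.grasp_offset, robot.get_obs())
for n in ['scene','top','wrist']:
    print(n,robot.calibration(n)); snap(n,n+'0')
E
```

```text
pics
0.0187 {'time': 0.0, 'q': array([ 9.48525013e-01,  5.28452427e-01,  1.43389405e+00, -1.37388728e-06,
        1.18138934e+00, -1.78516178e-01]), 'joint_velocities': array([-0.00042779, -0.00134299, -0.00015258,  0.00125048, -0.00016963,
        0.00022882]), 'joint_torque': array([-8.51471623e-05, -4.40047038e+01, -1.76593870e+01,  6.33276463e-02,
        5.84641483e-02, -1.87565424e-04]), 'position': array([0.26788625, 0.56387439, 0.2215827 ]), 'tool_rot': array([ 2.20061170e-01,  9.75485486e-01, -9.87074797e-04, -4.17096945e-04]), 'ft_force': array([-0.18082041,  0.2885449 , -0.80024732]), 'moment': array([-0.03218237, -0.05929738, -0.01478194]), 'grip_width': 0.08721126571628196}
scene {'mtx': array([[360.1662886 ,   0.        , 259.59612974],
       [  0.        , 360.1662886 , 191.41087025],
       [  0.        ,   0.        ,   1.        ]]), 'R': array([[ 0.34788877,  0.93737508, -0.0173597 ],
       [ 0.63858221, -0.25047325, -0.72765096],
       [-0.68643002,  0.242056  , -0.68572788]]), 't': array([-0.18043877, -0.27821092,  1.61834139])}
top {'mtx': array([[479.4475938
[... 159 characters left out ...]
6, -0.99912708,  0.00442966],
       [-0.97639987,  0.03965255, -0.21229925],
       [ 0.21193828, -0.01314375, -0.97719466]]), 't': array([0.00796288, 0.56703026, 1.84387495])}
wrist {'mtx': array([[278.40824537,   0.        , 258.10709132],
       [  0.        , 278.40824537, 192.94399873],
       [  0.        ,   0.        ,   1.        ]]), 'hand_eye': array([[ 6.50564516e-05, -9.67356269e-01, -2.53420294e-01,
         7.02662076e-02],
       [ 9.99999981e-01,  1.09434078e-04, -1.61018246e-04,
         4.47210957e-05],
       [ 1.83494826e-04, -2.53420279e-01,  9.67356257e-01,
        -1.62522313e-01],
       [ 0.00000000e+00,  0.00000000e+00,  0.00000000e+00,
         1.00000000e+00]])}
```

View pics/scene0.png

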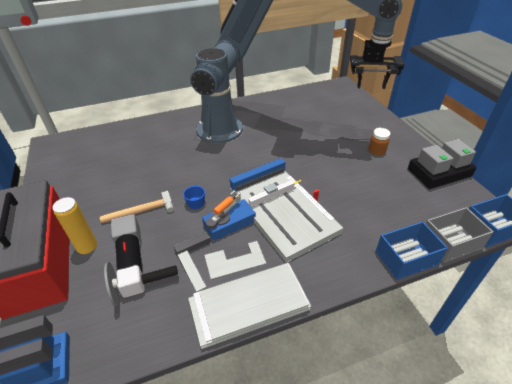

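View pics/top0.png

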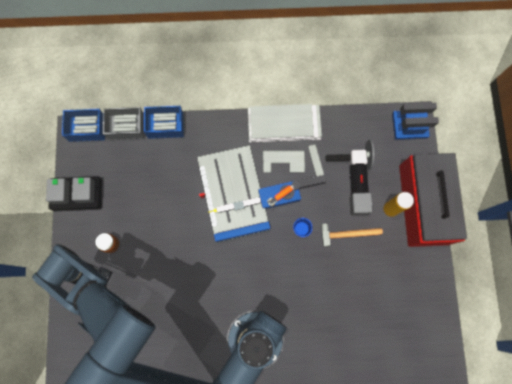

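View pics/wrist0.png

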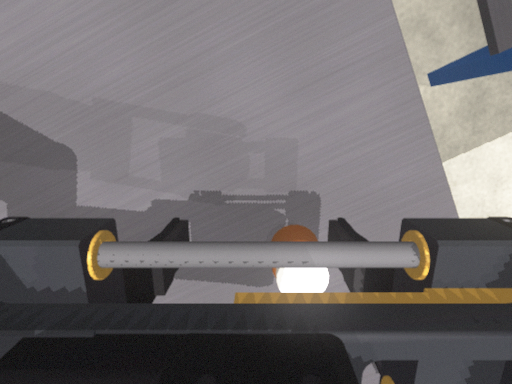

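```bash
python3 - <<'E'
import cv2
t=cv2.imread('pics/top0.png'); cv2.imwrite('pics/topc.png',cv2.resize(t[135:250,190:340],None,fx=5,fy=5,interpolation=cv2.INTER_CUBIC))
t=cv2.imread('pics/scene0.png'); cv2.imwrite('pics/scenec.png',cv2.resize(t[145:265,175:345],None,fx=4.6,fy=4.6,interpolation=cv2.INTER_CUBIC))
E
```

```text
(no output)
```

View pics/topc.png

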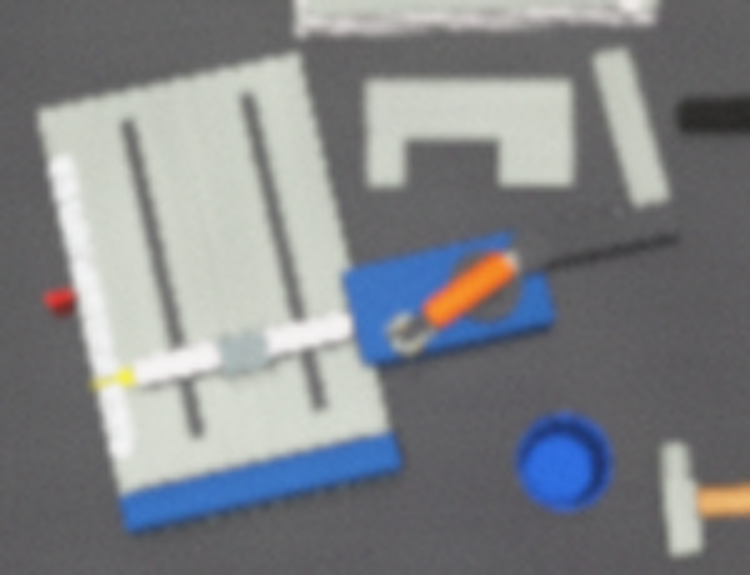

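View pics/scenec.png

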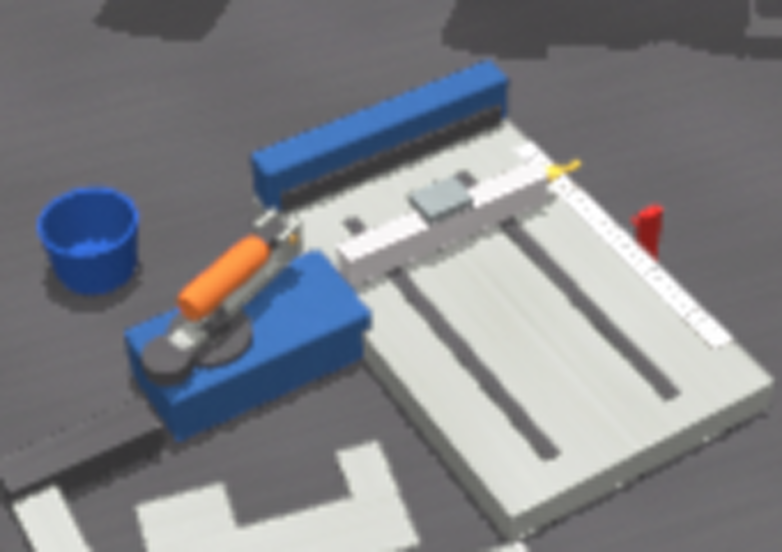

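```bash
cat >> h.py <<'E'
from scipy.spatial.transform import Rotation as Rn
def ext(n,obs=None):
    c=robot.calibration(n)
    if n!='wrist': return c['mtx'],c['R'],c['t']
    H=np.eye(4);H[:3,:3]=Rn.from_quat(obs['tool_rot']).as_matrix();H[:3,3]=obs['position']
    X=np.linalg.inv(H@c['hand_eye']); return c['mtx'],X[:3,:3],X[:3,3]
def atz(E,uv,z):
    K,R,t=E; d=R.T@np.linalg.inv(K)@np.array([*uv,1.]); o=-R.T@t
    return o+d*(z-o[2])/d[2]
def proj(E,X):
    K,R,t=E; p=K@(R@np.asarray(X)+t); return p[:2]/p[2]
E
python3 - <<'E'
from h import *
E=ext('top')
for nm,u,z in [('bedFL',(40,110),.03),('bedFR',(298,58),.03),('gbNR',(553,318),.046),('gbNL',(375,363),.046),('gbFL',(347,270),.046),('gbFR',(512,235),.046),('ptr',(93,384),.05),('mark',(58,296),.054),('fork',(408,328),.09),('gripend',(503,258),.086)]:
    print(nm,atz(E,(190+(u[0]+.5)/5-.5,135+(u[1]+.5)/5-.5),z).round(3))
E
```

```text
bedFL [0.733 0.203 0.03 ]
bedFR [ 0.769 -0.01   0.03 ]
gbNR [ 0.539 -0.205  0.046]
gbNL [ 0.508 -0.061  0.046]
gbFL [ 0.585 -0.042  0.046]
gbFR [ 0.608 -0.176  0.046]
ptr [0.499 0.163 0.05 ]
mark [0.571 0.189 0.054]
fork [ 0.526 -0.086  0.09 ]
gripend [ 0.58  -0.164  0.086]
```

```bash
cat >> h.py <<'E'
def Rdown(yaw_y):  # tool down, tool y at world yaw
    c,s=np.cos(yaw_y),np.sin(yaw_y); y=np.array([c,s,0]); z=np.array([0,0,-1.]); return np.column_stack([np.cross(y,z),y,z])
def rel(p,R,obs=None,p0=None,R0=None):
    if p0 is None:
        obs=obs or robot.get_obs(); p0=obs['position']; R0=Rn.from_quat(obs['tool_rot']).as_matrix()
    return (R0.T@(np.asarray(p)-p0)*100).round(2), np.degrees(Rn.from_matrix(R0.T@R).as_rotvec()).round(2)
E
python3 - <<'E'
from h import *
print(rel([.55,-.13,.30],Rdown(np.radians(27.6))))
E
```

```text
(array([-55.26, -50.58,  -7.75]), array([-1.000e-01,  2.000e-02,  3.697e+01]))
```

drive_tool:
  targets: [-4,-3.5,-4,0,0,3,-8,-7,-7.5,0,0,7,-11,-9.5,-7.7,0,0,10,-14,-12.5,-7.7,0,0,13,-17,-15.3,-7.7,0,0,16,-20,-18,-7.7,0,0,19,-23,-21,-7.7,0,0,22,-26,-23.5,-7.7,0,0,25,-29,-26.3,-7.7,0,0,28,-32,-29,-7.7,0,0,31,-35,-32,-7.7,0,0,34,-38,-34.5,-7.7,0,0,37]
  grip: -1
  squeeze: 15

```text
time: 1.15
position: [0.4507, 0.1175, 0.2995]
tool_rot: [0.519, 0.855, -0.0, -0.0]
ft_force: [1.4, -0.5, 0.1]
grip_width: 0.0868
```

```bash
python3 - <<'E'
from h import *
o=robot.get_obs();print(o['time'],o['position'],o['q'])
print(rel([.55,-.13,.30],Rdown(np.radians(27.6))))
E
```

```text
1.15 [0.45065143 0.11752229 0.2995366 ] [ 1.43857806e-02  2.14583566e-01  1.71298160e+00  9.56523690e-05
  1.21435205e+00 -4.64280908e-01]
(array([-26.55,  -2.58,  -0.05]), array([-0.01, -0.01, -0.18]))
```

drive_tool:
  targets: [-4,-0.4,0,0,0,0,-8,-0.8,0,0,0,0,-12,-1.2,0,0,0,0,-16,-1.6,0,0,0,0,-20,-2,0,0,0,0,-24,-2.4,0,0,0,0,-26.5,-2.6,0,0,0,0,-26.5,-2.6,0,0,0,0,-26.5,-2.6,0,0,0,0,-26.5,-2.6,0,0,0,0]

```text
time: 1.98
position: [0.5496, -0.1266, 0.299]
tool_rot: [0.518, 0.855, 0.0, -0.001]
ft_force: [0.3, 0.5, -1.1]
grip_width: 0.0869
```

```bash
python3 - <<'E'
from h import *
o=robot.get_obs();print(o['time'],o['position'],o['q'],o['joint_velocities'])
np.save('pics/w1_q.npy',np.r_[o['position'],o['tool_rot']])
snap('wrist','w1')
E
```

```text
1.9833 [ 0.54955991 -0.12663979  0.2989728 ] [-4.24907373e-01  3.64246196e-01  1.49027686e+00  5.79344715e-04
  1.28927605e+00 -9.06141407e-01] [ 0.02261858 -0.0152326   0.01126392 -0.00092288 -0.00240339  0.00070817]
```

View pics/w1.png

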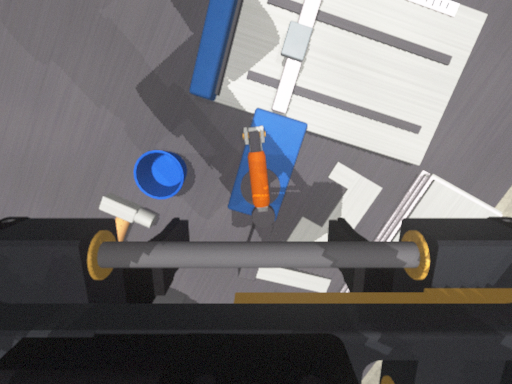

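```bash
python3 - <<'E'
from h import *
t=cv2.imread('pics/w1.png'); cv2.imwrite('pics/w1c.png',cv2.resize(t[85:235,190:340],None,fx=4,fy=4,interpolation=cv2.INTER_CUBIC))
E
```

```text
(no output)
```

View pics/w1c.png

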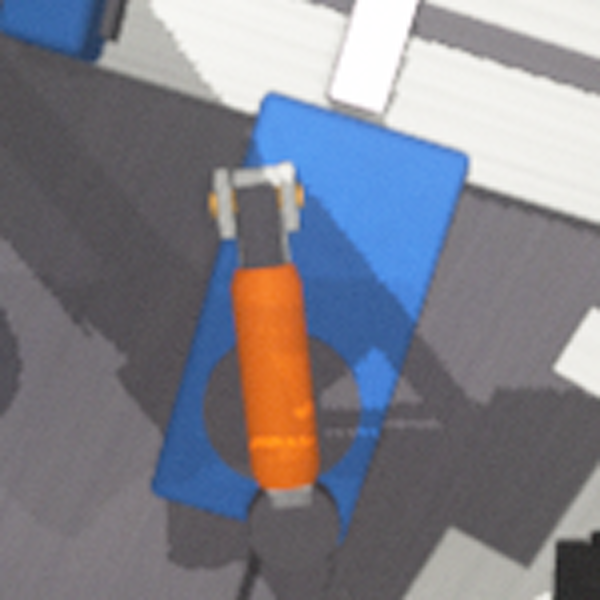

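```bash
python3 - <<'E'
from h import *
a=np.load('pics/w1_q.npy'); o={'position':a[:3],'tool_rot':a[3:]}
d=np.load('pics/w1.npy')
E=ext('wrist',o)
f=lambda u:(190+(u[0]+.5)/4-.5,85+(u[1]+.5)/4-.5)
def pt(u):
    K,R,t=E;u=f(u);z=d[int(round(u[1])),int(round(u[0]))]
    return R.T@(np.linalg.inv(K)@np.array([*u,1])*z-t)
P={}
for nm,u,z in [('pinL',(214,205),.086),('pinR',(298,195),.086),('sl0',(266,268),.086),('sl1',(285,486),.086),('disk',(284,408),.046)]:
    P[nm]=atz(E,f(u),z); print(nm,P[nm].round(4),pt(u).round(4))
h=(P['pinL']+P['pinR'])/2; v=P['sl1']-P['sl0']; print(h,v,np.degrees(np.arctan2(-v[1],-v[0])),np.linalg.norm(v))
w=P['pinR']-P['pinL'];print('pin dir',np.degrees(np.arctan2(w[1],w[0])))
for u in [(265,300),(272,380),(280,450),(285,480)]: print(pt(u).round(4))
# gearbox corners
C=[atz(E,f(u),.046) for u in [(155,492),(268,95),(466,160)]]
print(np.round(C,4)); e=C[1]-C[0]; print(np.degrees(np.arctan2(e[1],e[0]))-90, np.linalg.norm(e)); e=C[2]-C[1];print(np.degrees(np.arctan2(e[1],e[0])))
# two-view triangulation of hinge & sleeve end with top
Et=ext('top'); ft=lambda u:(190+(u[0]+.5)/5-.5,135+(u[1]+.5)/5-.5)
def tri(u1,u2):
    P1=E[0]@np.c_[E[1],E[2]];P2=Et[0]@np.c_[Et[1],Et[2]]
    X=cv2.triangulatePoints(P1,P2,np.array(f(u1),float),np.array(ft(u2),float))[:,0];return X[:3]/X[3]
print(tri((256,200),(408,330)),tri((285,488),(505,262)))
E
```

```text
pinL [ 0.5079 -0.0918  0.086 ] [ 0.508  -0.0915  0.0907]
pinR [ 0.531  -0.0761  0.086 ] [ 0.5309 -0.076   0.0896]
sl0 [ 0.5327 -0.1023  0.086 ] [ 0.5322 -0.1011  0.098 ]
sl1 [ 0.574  -0.1671  0.086 ] [ 0.572  -0.1635  0.0992]
disk [ 0.5652 -0.1504  0.046 ] [ 0.559  -0.1396  0.0989]
[ 0.51946775 -0.08398444  0.086     ] [ 0.04123778 -0.06479993  0.        ] 122.47211109935576 0.07680875670372261
pin dir 34.22136523233873
[ 0.5366 -0.1102  0.1001]
[ 0.551  -0.1329  0.0992]
[ 0.5644 -0.1528  0.1002]
[ 0.5709 -0.1614  0.0999]
[[ 0.5361 -0.2037  0.046 ]
 [ 0.5067 -0.0513  0.046 ]
 [ 0.5807 -0.0381  0.046 ]]
10.94263465226652 0.15515355866790376
10.105847718061097
[ 0.51920662 -0.084051    0.11839112] [ 0.57265942 -0.16344879  0.10339337]
```

```bash
python3 - <<'E'
from h import *
R=Rdown(np.radians(33))
o=robot.get_obs();print(o['position'])
print(rel([.552,-.134,.12],R),rel([.552,-.134,.069],R))
E
```

```text
[ 0.54953498 -0.12613073  0.29916677]
(array([-0.84, -0.13, 17.92]), array([-0.04, -0.1 , -5.38])) (array([-0.85, -0.13, 23.02]), array([-0.04, -0.1 , -5.38]))
```

drive_tool:
  targets: [-0.4,-0.1,4,0,0,-3,-0.8,-0.1,8,0,0,-5.4,-0.85,-0.13,12,0,0,-5.4,-0.85,-0.13,15,0,0,-5.4,-0.85,-0.13,17.5,0,0,-5.4,-0.85,-0.13,19.5,0,0,-5.4,-0.85,-0.13,21,0,0,-5.4,-0.85,-0.13,22.2,0,0,-5.4,-0.85,-0.13,23,0,0,-5.4,-0.85,-0.13,23,0,0,-5.4,-0.85,-0.13,23,0,0,-5.4]

```text
time: 2.95
position: [0.5531, -0.1346, 0.0698]
tool_rot: [0.477, 0.879, 0.0, -0.0]
ft_force: [0.7, -0.1, -0.7]
grip_width: 0.0868
```

```bash
python3 - <<'E'
from h import *
o=robot.get_obs();print(o['position'],o['ft_force'])
print(rel([.552,-.134,.069],Rdown(np.radians(33))))
snap('wrist','w2');snap('scene','s2')
t=cv2.imread('pics/s2.png'); cv2.imwrite('pics/s2c.png',cv2.resize(t[145:265,175:345],None,fx=4.6,fy=4.6,interpolation=cv2.INTER_CUBIC))
E
```

```text
[ 0.55309862 -0.13463257  0.06979447] [ 0.68021761 -0.09925223 -0.69435167]
(array([ 0.11, -0.06,  0.08]), array([-0.01, -0.02,  0.05]))
```

View pics/w2.png

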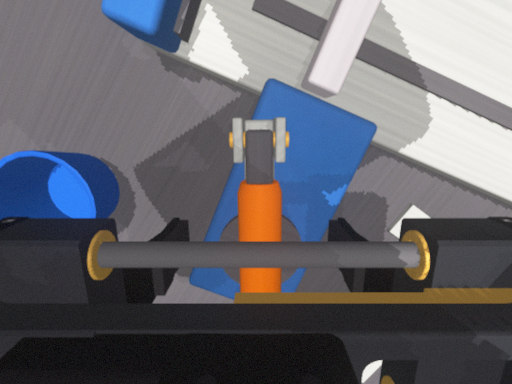

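View pics/s2c.png

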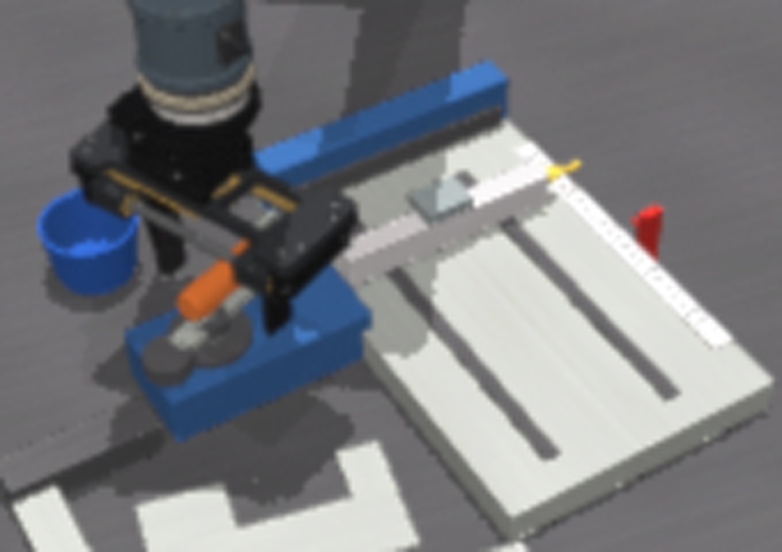

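drive_tool:
  targets: [0,0,0,0,0,0,0,0,0,0,0,0,0,0,0,0,0,0,0,0,0,0,0,0,0,0,0,0,0,0,0,0,0,0,0,0,0,0,0,0,0,0,0,0,0,0,0,0]
  grip: 1
  squeeze: 12

```text
time: 3.72
position: [0.5531, -0.1356, 0.0695]
tool_rot: [0.477, 0.879, -0.0, -0.0]
ft_force: [-0.1, 0.6, 0.4]
grip_width: 0.0416
```

drive_tool:
  targets: [0.05,0,-0.8,0,0,0,0.2,0,-1.55,0,0,0,0.46,0,-2.3,0,0,0,0.8,0,-3,0,0,0,1.24,0,-3.65,0,0,0,1.76,0,-4.24,0,0,0,1.76,0,-4.24,0,0,0]

```text
time: 4.3
position: [0.543, -0.1198, 0.1133]
tool_rot: [0.477, 0.879, 0.0, 0.0]
ft_force: [-0.2, -0.0, 0.1]
grip_width: 0.0019
```

```bash
python3 - <<'E'
from h import *
o=robot.get_obs();print(o)
snap('wrist','w3');snap('scene','s3')
t=cv2.imread('pics/s3.png'); cv2.imwrite('pics/s3c.png',cv2.resize(t[145:265,175:345],None,fx=4.6,fy=4.6,interpolation=cv2.INTER_CUBIC))
E
```

```text
{'time': 4.3, 'q': array([-4.18123484e-01,  5.88252558e-01,  1.70486702e+00,  1.67079898e-04,
        8.48110868e-01, -9.94543606e-01]), 'joint_velocities': array([-0.0080855 ,  0.02692143, -0.00918793, -0.00365368, -0.02574952,
       -0.00949242]), 'joint_torque': array([-3.01912415e-02, -4.12141371e+01, -1.21532241e+01,  1.05988825e-02,
        1.31004187e-01,  2.90395785e-02]), 'position': array([ 0.54299302, -0.11975897,  0.11333161]), 'tool_rot': array([4.77004519e-01, 8.78900821e-01, 7.67760834e-05, 1.75590971e-04]), 'ft_force': array([-0.21618132, -0.02328784,  0.06554991]), 'moment': array([-0.05461331,  0.02800456,  0.05307544]), 'grip_width': 0.001897552171872687}
```

View pics/w3.png

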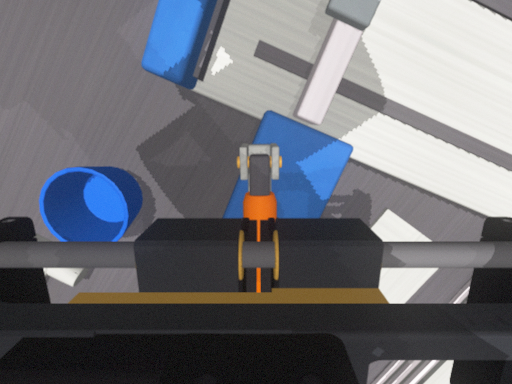

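View pics/s3c.png

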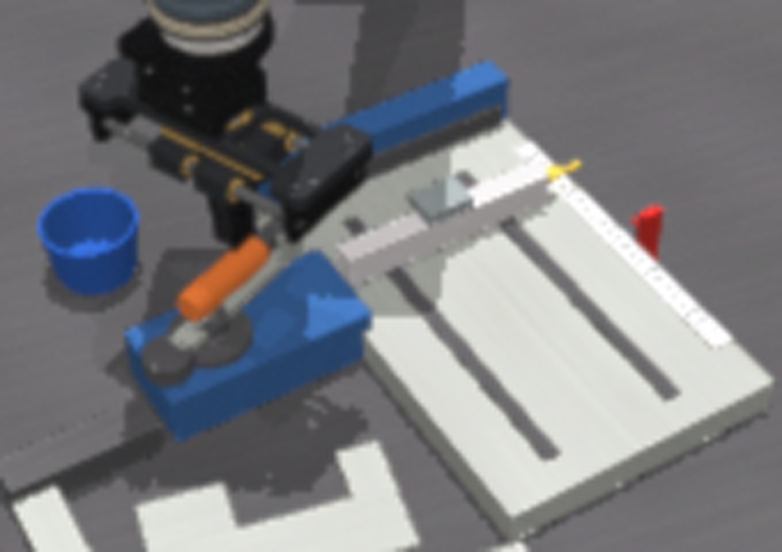

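```bash
python3 - <<'E'
from h import *
print(rel([.552,-.134,.0685],Rdown(np.radians(33))))
E
```

```text
(array([-1.6 , -0.01,  4.39]), array([0.  , 0.02, 0.01]))
```

drive_tool:
  targets: [0,0,0,0,0,0,0,0,0,0,0,0,0,0,0,0,0,0,-0.8,0,0,0,0,0,-1.6,0,0,0,0,0,-1.65,0,0,0,0,0,-1.65,0,0,0,0,0,-1.65,0,0,0,0,0,-1.65,0,0,0,0,0,-1.65,0,0,0,0,0]
  grip: -0.15

```text
time: 5.23
position: [0.5523, -0.1345, 0.1119]
tool_rot: [0.477, 0.879, 0.0, -0.0]
ft_force: [-0.2, 0.1, -0.2]
grip_width: 0.0488
```

drive_tool:
  targets: [0,0,1,0,0,0,0,0,2.5,0,0,0,0,0,3.7,0,0,0,0,0,4.35,0,0,0,0,0,4.35,0,0,0,0,0,4.35,0,0,0]

```text
time: 5.73
position: [0.5523, -0.1345, 0.0679]
tool_rot: [0.477, 0.879, -0.0, -0.001]
ft_force: [-0.1, 0.6, 0.4]
grip_width: 0.0502
```

drive_tool:
  targets: [0,0,0,0,0,0,0,0,0,0,0,0,0,0,0,0,0,0,0,0,0,0,0,0,0,0,0,0,0,0,0,0,0,0,0,0,0,0,0,0,0,0,0,0,0,0,0,0]
  grip: 1
  squeeze: 12

```text
time: 6.4
position: [0.5535, -0.1345, 0.0688]
tool_rot: [0.477, 0.879, 0.0, 0.001]
ft_force: [2.1, 2.7, 0.6]
grip_width: 0.0238
```

Gripped (23.8 mm). Now the first half of the arc.

drive_tool:
  targets: [0.05,0,-0.8,0,0,0,0.2,0,-1.55,0,0,0,0.46,0,-2.3,0,0,0,0.8,0,-3,0,0,0,1.24,0,-3.65,0,0,0,1.76,0,-4.24,0,0,0,1.76,0,-4.24,0,0,0]

```text
time: 6.98
position: [0.5433, -0.1194, 0.112]
tool_rot: [0.477, 0.879, 0.0, 0.001]
ft_force: [4.1, 3.1, -0.3]
grip_width: 0.0238
```

```bash
python3 - <<'E'
from h import *
o=robot.get_obs();print(o['moment'])
snap('wrist','w4');snap('scene','s4')
t=cv2.imread('pics/s4.png'); cv2.imwrite('pics/s4c.png',cv2.resize(t[145:265,175:345],None,fx=4.6,fy=4.6,interpolation=cv2.INTER_CUBIC))
E
```

```text
[ 0.31524243 -0.62339283  0.05737116]
```

View pics/w4.png

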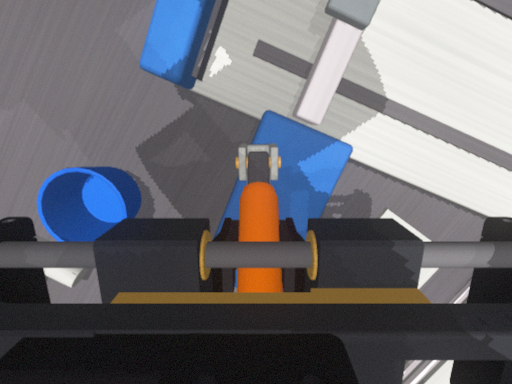

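View pics/s4c.png

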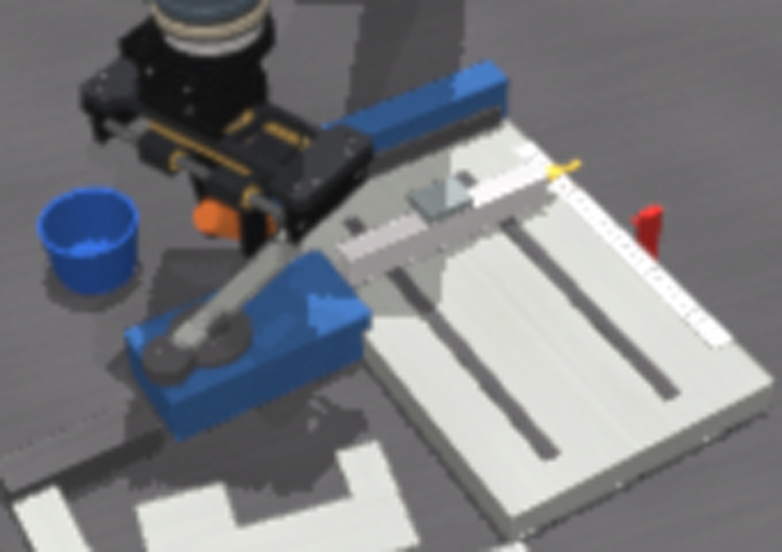

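drive_tool:
  targets: [0.6,0,-0.52,0,0,0,1.24,0,-0.96,0,0,0,1.94,0,-1.3,0,0,0,2.7,0,-1.56,0,0,0,3.46,0,-1.71,0,0,0,4.24,0,-1.76,0,0,0,4.5,0,-1.76,0,0,0,4.5,0,-1.76,0,0,0]

```text
time: 7.75
position: [0.5181, -0.0817, 0.1293]
tool_rot: [0.477, 0.879, -0.0, 0.0]
ft_force: [3.3, -0.7, 6.2]
grip_width: 0.0233
```

```bash
python3 - <<'E'
from h import *
o=robot.get_obs();print(o['moment'])
snap('wrist','w5');snap('scene','s5')
t=cv2.imread('pics/s5.png'); cv2.imwrite('pics/s5c.png',cv2.resize(t[145:265,175:345],None,fx=4.6,fy=4.6,interpolation=cv2.INTER_CUBIC))
E
```

```text
[-0.4981707  -0.46647144 -0.01425064]
```

View pics/w5.png

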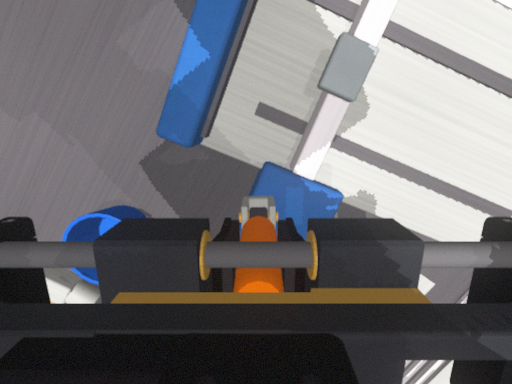

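View pics/s5c.png

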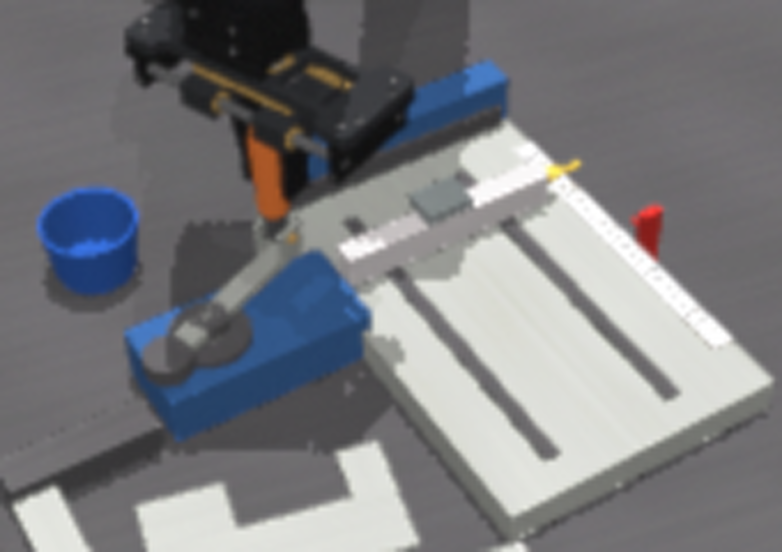

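```bash
cat >> h.py <<'E'
def cloud(n,im,d,obs=None):
    K,R,t=ext(n,obs); v,u=np.mgrid[:384,:512]
    P=np.stack([u,v,np.ones_like(u)],-1)@np.linalg.inv(K).T*d[...,None]; return (P-t)@R
def orange(fn,n='scene'):
    im=cv2.cvtColor(cv2.imread('pics/%s.png'%fn),cv2.COLOR_BGR2RGB); d=np.load('pics/%s.npy'%fn)
    X=cloud(n,im,d); h=cv2.cvtColor(im,cv2.COLOR_RGB2HSV)
    m=(h[...,0]<14)&(h[...,0]>4)&(h[...,1]>180)&(h[...,2]>80)&(d>0)&(X[...,2]>.07)&(X[...,2]<.2)&(np.hypot(X[...,0]-.56,X[...,1]+.15)<.15)
    return X[m],m,im
E
python3 - <<'E'
from h import *
for fn in ['s2','s5']:
    X,m,im=orange(fn); print(fn,len(X)); print(X[np.argsort(X[:,2])][::max(1,len(X)//12)].round(3))
    v=np.argwhere(m); print(v.min(0),v.max(0))
E
```

```text
s2 75
[[ 0.574 -0.164  0.085]
 [ 0.577 -0.161  0.091]
 [ 0.565 -0.135  0.093]
 [ 0.571 -0.162  0.095]
 [ 0.57  -0.168  0.096]
 [ 0.572 -0.153  0.097]
 [ 0.558 -0.132  0.098]
 [ 0.56  -0.14   0.099]
 [ 0.569 -0.155  0.099]
 [ 0.569 -0.145  0.1  ]
 [ 0.572 -0.162  0.101]
 [ 0.558 -0.142  0.102]
 [ 0.564 -0.15   0.102]]
[202 214] [213 225]
s5 80
[[ 0.527 -0.092  0.114]
 [ 0.53  -0.092  0.12 ]
 [ 0.53  -0.092  0.126]
 [ 0.53  -0.088  0.132]
 [ 0.531 -0.092  0.139]
 [ 0.531 -0.094  0.144]
 [ 0.531 -0.094  0.148]
 [ 0.533 -0.094  0.154]
 [ 0.534 -0.094  0.159]
 [ 0.532 -0.087  0.163]
 [ 0.525 -0.101  0.166]
 [ 0.533 -0.086  0.172]
 [ 0.532 -0.089  0.177]
 [ 0.535 -0.096  0.181]]
[175 229] [191 236]
```

drive_tool:
  targets: [0.3,0,0.05,0,0,0,0.6,0,0.1,0,0,0,0.8,0,0.1,0,0,0,0.8,0,0.1,0,0,0]

```text
time: 8.18
position: [0.5157, -0.0775, 0.1288]
tool_rot: [0.477, 0.879, -0.001, 0.003]
ft_force: [3.1, -6.3, 5.7]
grip_width: 0.0237
```

```bash
python3 - <<'E'
from h import *
o=robot.get_obs();print(o['moment'])
snap('scene','s6')
X,m,im=orange('s6')
X=X[(X[:,2]>.112)&(X[:,2]<.18)]
A=np.c_[X[:,2],np.ones(len(X))]; print(np.linalg.lstsq(A,X[:,:2],rcond=None)[0])
E
```

```text
[-1.38830748 -0.53180615 -0.03636661]
[[-0.03710638 -0.06610311]
 [ 0.5337606  -0.07847334]]
```

drive_tool:
  targets: [-0.4,0,0,0,0,0,-0.4,0,0,0,0,0,-0.4,0,0,0,0,0,-0.4,0,0,0,0,0,-0.4,0,0,0,0,0,-0.4,0,0,0,0,0]
  grip: -0.15

```text
time: 8.73
position: [0.5154, -0.0782, 0.127]
tool_rot: [0.477, 0.879, -0.0, -0.001]
ft_force: [-1.1, -0.3, 0.3]
grip_width: 0.0482
```

drive_tool:
  targets: [0,0,-3,0,0,0,0,0,-6,0,0,0,0,0,-9,0,0,0,0,0,-12,0,0,0,-2,0,-14,0,0,0,-5,0,-14,0,0,0,-5,0,-14,0,0,0,-5,0,-14,0,0,0]

```text
time: 9.4
position: [0.5438, -0.1215, 0.2674]
tool_rot: [0.478, 0.878, 0.0, -0.0]
ft_force: [-0.5, 0.6, 0.1]
grip_width: 0.0499
```

```bash
python3 - <<'E'
from h import *
o=robot.get_obs();print(o['position'])
np.save('pics/w7_q.npy',np.r_[o['position'],o['tool_rot']])
snap('wrist','w7')
snap('scene','s7')
X,m,im=orange('s7')
X=X[(X[:,2]>.112)&(X[:,2]<.18)]
A=np.c_[X[:,2],np.ones(len(X))]; print(len(X),np.linalg.lstsq(A,X[:,:2],rcond=None)[0])
t=cv2.imread('pics/s7.png'); cv2.imwrite('pics/s7c.png',cv2.resize(t[145:265,175:345],None,fx=4.6,fy=4.6,interpolation=cv2.INTER_CUBIC))
E
```

```text
[ 0.54379902 -0.12149782  0.26742512]
91 [[-0.01513755 -0.00283313]
 [ 0.53093442 -0.08684133]]
```

View pics/w7.png

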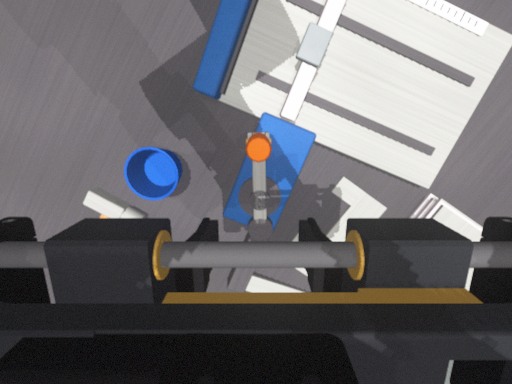

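View pics/s7c.png

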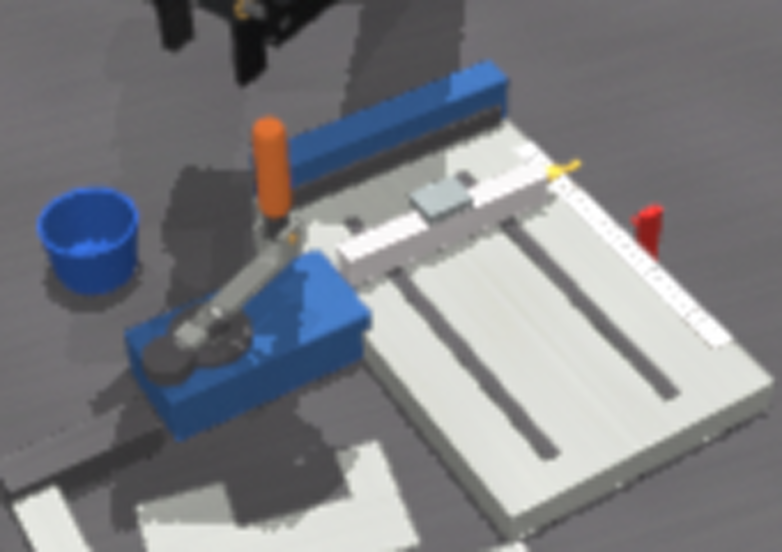

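```bash
python3 - <<'E'
from h import *
t=cv2.imread('pics/w7.png'); cv2.imwrite('pics/w7c.png',cv2.resize(t[85:235,190:340],None,fx=4,fy=4,interpolation=cv2.INTER_CUBIC))
im=cv2.cvtColor(t,cv2.COLOR_BGR2HSV); m=(im[...,0]<14)&(im[...,1]>180)&(im[...,2]>80); m[:,:230]=0;m[:,300:]=0
(c,r)=cv2.minEnclosingCircle(np.argwhere(m)[:,::-1].astype(np.float32)); print(c,r)
a=np.load('pics/w7_q.npy'); o={'position':a[:3],'tool_rot':a[3:]}; E=ext('wrist',o)
print(atz(E,c,.183), atz(E,c,.175))
E
```

```text
(258.0, 147.5625) 12.91584300994873
[ 0.51785345 -0.08271477  0.183     ] [ 0.51826099 -0.08335606  0.175     ]
```

View pics/w7c.png

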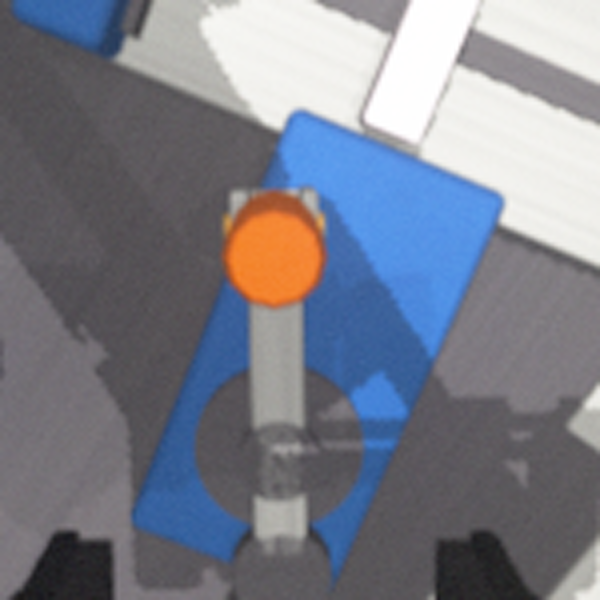

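```bash
python3 - <<'E'
from h import *
a=np.load('pics/w7_q.npy'); o={'position':a[:3],'tool_rot':a[3:]}; E=ext('wrist',o)
f=lambda u:(190+(u[0]+.5)/4-.5,85+(u[1]+.5)/4-.5)
ax=atz(E,f((279,460)),.07); hd=atz(E,f((274,254)),.183); print(ax,atz(E,f((279,442)),.046),hd); v=hd-ax; print(np.degrees(np.arctan2(v[1],v[0])),np.hypot(*v[:2]))
o=robot.get_obs(); R=Rdown(np.radians(33))
print(rel([.519,-.0835,.19],R),rel([.519,-.0835,.127],R))
E
```

```text
[ 0.56285716 -0.1490669   0.07      ] [ 0.56305836 -0.14919934  0.046     ] [ 0.51821221 -0.08306708  0.183     ]
124.07601241787124 0.07968154094260495
(array([4.31, 0.04, 7.66]), array([-0.09, -0.17, -0.04])) (array([ 4.29,  0.05, 13.96]), array([-0.09, -0.17, -0.04]))
```

drive_tool:
  targets: [2,0,0,0,0,0,4,0,0,0,0,0,4.35,0,2,0,0,0,4.35,0,4,0,0,0,4.35,0,7,0,0,0,4.35,0,10,0,0,0,4.35,0,12.5,0,0,0,4.35,0,14,0,0,0,4.35,0,14,0,0,0,4.35,0,14,0,0,0]

```text
time: 10.33
position: [0.5185, -0.0832, 0.1265]
tool_rot: [0.477, 0.879, -0.0, -0.002]
ft_force: [-0.3, 0.5, -0.0]
grip_width: 0.0501
```

drive_tool:
  targets: [0,0,0,0,0,0,0,0,0,0,0,0,0,0,0,0,0,0,0,0,0,0,0,0,0,0,0,0,0,0,0,0,0,0,0,0,0,0,0,0,0,0]
  grip: 1
  squeeze: 15

```text
time: 10.92
position: [0.5202, -0.0844, 0.1281]
tool_rot: [0.477, 0.879, 0.0, 0.001]
ft_force: [-1.1, 0.1, 5.3]
grip_width: 0.0235
```

```bash
cat > arc.py <<'E'
import sys
from h import *
# circle about axis in tool coords, tool yaw fixed; step rad, n rows, extra yaw total deg
o=robot.get_obs(); p=o['position']; R0=Rn.from_quat(o['tool_rot']).as_matrix()
C=np.array([.563,-.1495]); v=p[:2]-C; th=np.arctan2(v[1],v[0]); print('t',o['time'],'r',np.hypot(*v),'world deg',np.degrees(th),p,o['ft_force'],o['q'][5])
if len(sys.argv)>1:
    a0=float(sys.argv[1]); st=float(sys.argv[2]); n=int(sys.argv[3]) # a0: current commanded world deg
    r=.08; L=[]
    for i in range(1,n+1):
        a=np.radians(a0)+st*i; b=np.radians(a0)
        d=r*np.array([np.cos(a)-np.cos(b),np.sin(a)-np.sin(b),0]); L.append((R0.T@d*100).round(2))
    print(np.array(L)); print('end deg',a0+np.degrees(st*n))
E
python3 arc.py 124 0.25 12
```

```text
t 10.9167 r 0.07789276063028767 world deg 123.35518380655671 [ 0.52017241 -0.08443788  0.12812234] [-1.10758509  0.14886357  5.32799406] -0.9484559837904878
[[-2.800e-01 -1.970e+00 -0.000e+00]
 [-1.050e+00 -3.820e+00 -0.000e+00]
 [-2.240e+00 -5.410e+00 -0.000e+00]
 [-3.800e+00 -6.660e+00 -0.000e+00]
 [-5.610e+00 -7.490e+00  0.000e+00]
 [-7.580e+00 -7.850e+00  0.000e+00]
 [-9.570e+00 -7.700e+00  0.000e+00]
 [-1.146e+01 -7.070e+00  1.000e-02]
 [-1.314e+01 -5.990e+00  1.000e-02]
 [-1.449e+01 -4.530e+00  1.000e-02]
 [-1.545e+01 -2.780e+00  1.000e-02]
 [-1.594e+01 -8.400e-01  1.000e-02]]
end deg 295.88733853924697
```

```bash
sed -i 's/d=r\*np.array.*; L/rs=float(sys.argv[4]) if len(sys.argv)>4 else .081; d=np.array([.081*np.cos(a)-rs*np.cos(b),.081*np.sin(a)-rs*np.sin(b),0]); L/' arc.py; python3 arc.py 124 0.15 8 .08
```

```text
t 10.9167 r 0.07789276063028767 world deg 123.35518380655671 [ 0.52017241 -0.08443788  0.12812234] [-1.10758509  0.14886357  5.32799406] -0.9484559837904878
[[-0.01 -1.21 -0.  ]
 [-0.3  -2.39 -0.  ]
 [-0.77 -3.51 -0.  ]
 [-1.4  -4.55 -0.  ]
 [-2.17 -5.48 -0.  ]
 [-3.08 -6.29 -0.  ]
 [-4.1  -6.95  0.  ]
 [-5.2  -7.46  0.  ]]
end deg 192.75493541569878
```

drive_tool:
  targets: [0,-1.2,0,0,0,0,-0.3,-2.4,0,0,0,0,-0.77,-3.5,0,0,0,0,-1.4,-4.55,0,0,0,0,-2.17,-5.5,0,0,0,0,-3.08,-6.3,0,0,0,0,-4.1,-6.95,0,0,0,0,-5.2,-7.46,0,0,0,0]

```text
time: 11.58
position: [0.4867, -0.17, 0.1281]
tool_rot: [0.479, 0.878, 0.001, 0.002]
ft_force: [6.7, 5.4, 6.5]
grip_width: 0.0237
```

```bash
python3 arc.py 192.75 0.18 12
python3 - <<'E'
from h import *
snap('scene','s8')
t=cv2.imread('pics/s8.png'); cv2.imwrite('pics/s8c.png',cv2.resize(t[145:265,175:345],None,fx=4.6,fy=4.6,interpolation=cv2.INTER_CUBIC))
E
```

```text
t 11.5833 r 0.07904526052792386 world deg -164.97896134206232 [ 0.48665566 -0.16998645  0.12807259] [6.73026149 5.4498137  6.47254294] -1.129326344585999
[[-1.410e+00 -3.700e-01  0.000e+00]
 [-2.860e+00 -4.900e-01  0.000e+00]
 [-4.310e+00 -3.500e-01  1.000e-02]
 [-5.710e+00  6.000e-02  1.000e-02]
 [-7.010e+00  7.000e-01  2.000e-02]
 [-8.180e+00  1.570e+00  2.000e-02]
 [-9.170e+00  2.640e+00  3.000e-02]
 [-9.960e+00  3.860e+00  3.000e-02]
 [-1.051e+01  5.210e+00  4.000e-02]
 [-1.082e+01  6.630e+00  4.000e-02]
 [-1.086e+01  8.090e+00  5.000e-02]
 [-1.065e+01  9.530e+00  5.000e-02]]
end deg 316.50888374825786
```

View pics/s8c.png

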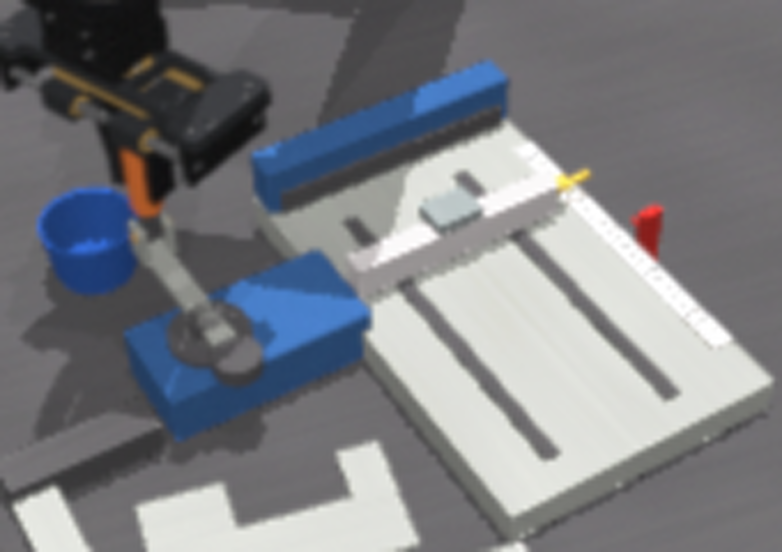

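drive_tool:
  targets: [-1.41,-0.37,0,0,0,0,-2.86,-0.5,0,0,0,0,-4.3,-0.35,0,0,0,0,-5.7,0.06,0,0,0,0,-7,0.7,0,0,0,0,-8.2,1.57,0,0,0,0,-9.2,2.64,0,0,0,0,-9.95,3.86,0,0,0,0,-10.5,5.2,0,0,0,0,-10.8,6.6,0,0,0,0,-10.86,8.1,0,0,0,0,-10.65,9.5,0,0,0,0]

```text
time: 12.63
position: [0.6213, -0.2079, 0.128]
tool_rot: [0.478, 0.879, -0.001, -0.002]
ft_force: [-4.1, -0.1, 10.0]
grip_width: 0.0238
```

```bash
python3 arc.py 316.5 0.18 12
python3 - <<'E'
from h import *
snap('scene','s9')
t=cv2.imread('pics/s9.png'); cv2.imwrite('pics/s9c.png',cv2.resize(t[145:265,175:345],None,fx=4.6,fy=4.6,interpolation=cv2.INTER_CUBIC))
E
```

```text
t 12.6333 r 0.08248051044958006 world deg -45.04611398777713 [ 0.62127557 -0.20786945  0.12804894] [-4.14251004 -0.12556363 10.038703  ] -1.064989234956355
[[ 4.700e-01  1.380e+00 -0.000e+00]
 [ 1.170e+00  2.650e+00 -1.000e-02]
 [ 2.100e+00  3.780e+00 -1.000e-02]
 [ 3.210e+00  4.720e+00 -1.000e-02]
 [ 4.470e+00  5.450e+00 -1.000e-02]
 [ 5.840e+00  5.940e+00 -1.000e-02]
 [ 7.280e+00  6.180e+00 -1.000e-02]
 [ 8.730e+00  6.150e+00 -1.000e-02]
 [ 1.016e+01  5.870e+00 -0.000e+00]
 [ 1.151e+01  5.340e+00  0.000e+00]
 [ 1.275e+01  4.570e+00  1.000e-02]
 [ 1.383e+01  3.590e+00  2.000e-02]]
end deg 440.25888374825786
```

View pics/s9c.png

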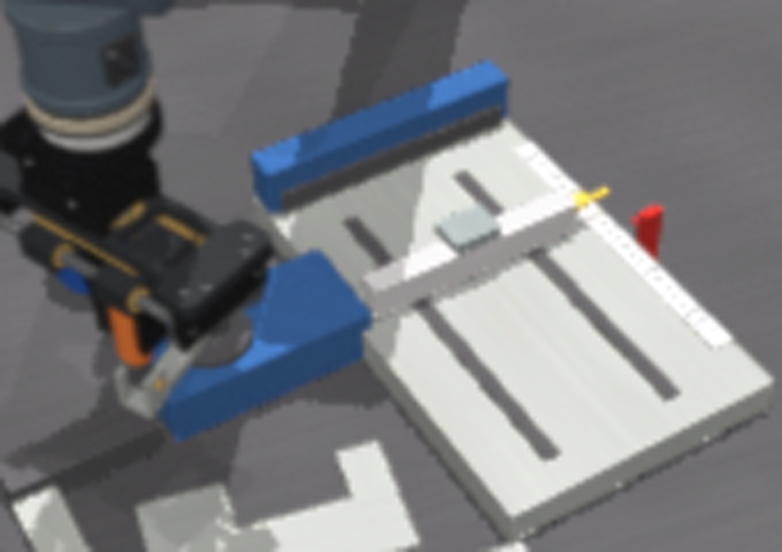

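drive_tool:
  targets: [0.45,1.38,-0.1,0,0,0,1.15,2.65,-0.1,0,0,0,2.1,3.8,-0.1,0,0,0,3.2,4.7,-0.1,0,0,0,4.45,5.45,-0.1,0,0,0,5.85,5.95,-0.1,0,0,0,7.3,6.2,-0.1,0,0,0,8.7,6.15,-0.1,0,0,0,10.15,5.9,-0.1,0,0,0,11.5,5.35,-0.1,0,0,0,12.75,4.6,-0.1,0,0,0,13.8,3.6,-0.1,0,0,0]

```text
time: 13.68
position: [0.5778, -0.071, 0.1282]
tool_rot: [0.476, 0.879, -0.001, 0.002]
ft_force: [1.1, -10.1, -1.4]
grip_width: 0.0236
```

```bash
python3 arc.py 440.25 0.17 6
python3 - <<'E'
from h import *
snap('scene','s10');snap('top','t10')
t=cv2.imread('pics/s10.png'); cv2.imwrite('pics/s10c.png',cv2.resize(t[145:265,175:345],None,fx=4.6,fy=4.6,interpolation=cv2.INTER_CUBIC))
t=cv2.imread('pics/t10.png'); cv2.imwrite('pics/t10c.png',cv2.resize(t[135:250,190:340],None,fx=5,fy=5,interpolation=cv2.INTER_CUBIC))
E
```

```text
t 13.6833 r 0.0798648858042529 world deg 79.32736888474471 [ 0.57779076 -0.07101667  0.12821741] [  1.05420575 -10.10747506  -1.44498172] -0.8880542040676878
[[ 0.85 -1.08 -0.  ]
 [ 1.5  -2.3  -0.  ]
 [ 1.93 -3.6  -0.  ]
 [ 2.14 -4.96 -0.  ]
 [ 2.12 -6.33 -0.  ]
 [ 1.86 -7.69 -0.  ]]
end deg 498.691695103344
```

View pics/s10c.png

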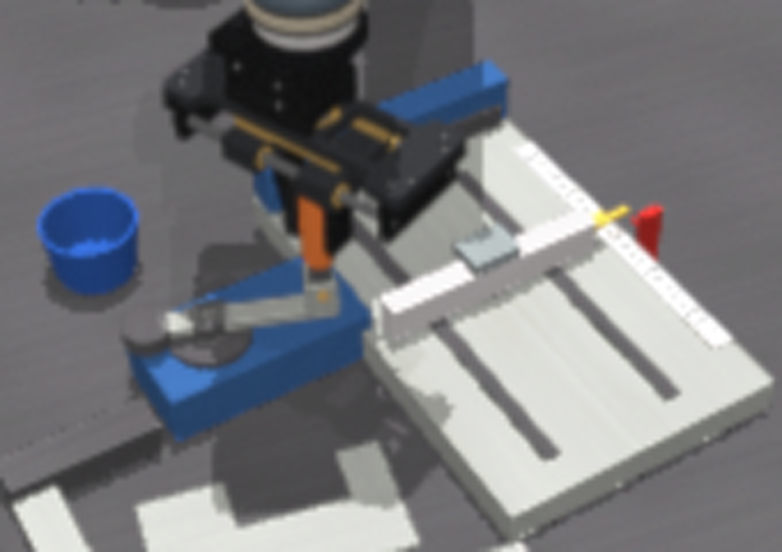

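View pics/t10c.png

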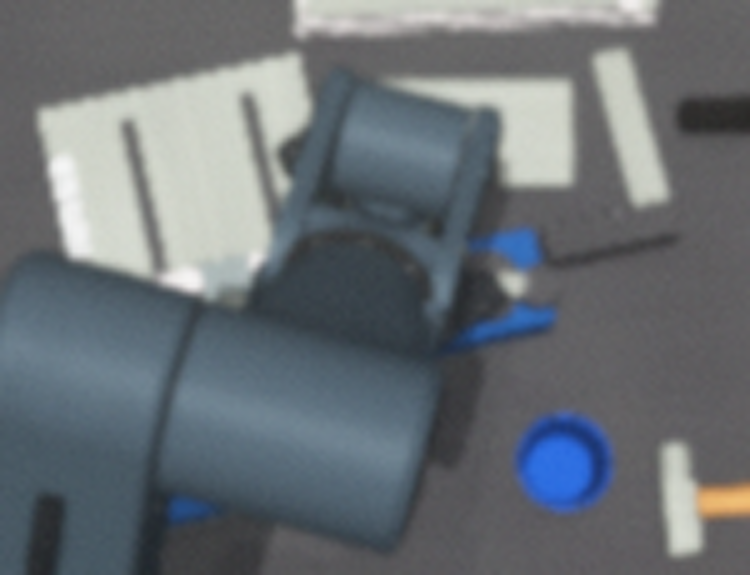

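drive_tool:
  targets: [0.85,-1.1,0,0,0,0,1.5,-2.3,0,0,0,0,1.93,-3.6,0,0,0,0,2.14,-4.96,0,0,0,0,2.12,-6.33,0,0,0,0,2.12,-6.33,0,0,0,0,2.12,-6.33,0,0,0,0]

```text
time: 14.37
position: [0.5143, -0.0879, 0.1282]
tool_rot: [0.478, 0.879, -0.0, 0.002]
ft_force: [2.6, -6.2, -1.9]
grip_width: 0.0234
```

drive_tool:
  targets: [0,0,0,0,0,0,0,0,0,0,0,0,0,0,0,0,0,0,0,0,0,0,0,0,0,0,0,0,0,0]
  grip: -0.15

```text
time: 14.78
position: [0.5132, -0.0865, 0.1282]
tool_rot: [0.477, 0.879, 0.0, -0.001]
ft_force: [0.1, -0.1, -0.1]
grip_width: 0.0467
```

```bash
python3 - <<'E'
from h import *
o=robot.get_obs(); v=o['position'][:2]-np.array([.563,-.1495]); print(o['position'],np.degrees(np.arctan2(v[1],v[0])),np.hypot(*v))
print(rel([.565,.14,.26],Rdown(np.radians(33))))
E
```

```text
[ 0.51324482 -0.08650592  0.1281974 ] 128.30305404030838 0.08027348720469878
(array([ 16.19,  16.67, -13.16]), array([-0.01, -0.07, -0.  ]))
```

drive_tool:
  targets: [0,0,-4,0,0,0,0,0,-8,0,0,0,0,0,-11.5,0,0,0,2.5,2.6,-12.5,0,0,0,5.2,5.4,-12.5,0,0,0,8,8.2,-12.5,0,0,0,10.7,11,-12.5,0,0,0,13.5,13.9,-12.5,0,0,0,16,16.6,-12.5,0,0,0,16,16.6,-12.5,0,0,0,16,16.6,-12.5,0,0,0,16,16.6,-12.5,0,0,0]

```text
time: 15.78
position: [0.5652, 0.1372, 0.253]
tool_rot: [0.477, 0.879, -0.001, -0.0]
ft_force: [-0.6, -1.1, -0.1]
grip_width: 0.0501
```

```bash
python3 - <<'E'
from h import *
o=robot.get_obs(); print(o['time'],o['position'],abs(o['joint_velocities']).max())
np.save('pics/w11_q.npy',np.r_[o['position'],o['tool_rot']])
snap('wrist','w11')
E
```

```text
15.7833 [0.56519668 0.13723617 0.25300747] 0.0317233506931076
```

View pics/w11.png

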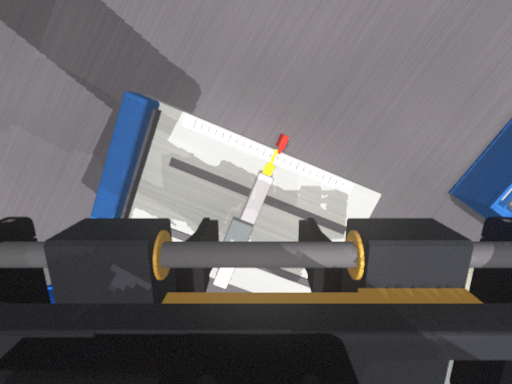

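```bash
python3 - <<'E'
import cv2
t=cv2.imread('pics/w11.png'); cv2.imwrite('pics/w11c.png',cv2.resize(t[120:190,240:310],None,fx=8.5,fy=8.5,interpolation=cv2.INTER_CUBIC))
E
```

```text
(no output)
```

View pics/w11c.png

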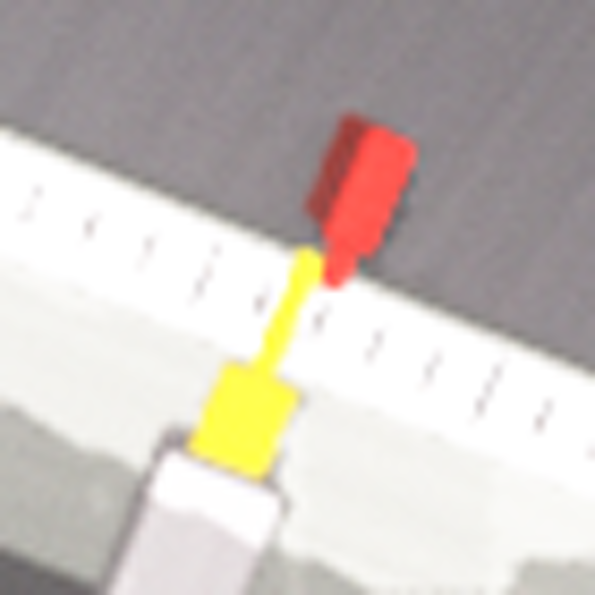

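```bash
python3 - <<'E'
from h import *
a=np.load('pics/w11_q.npy'); o={'position':a[:3],'tool_rot':a[3:]}; E=ext('wrist',o)
f=lambda u:(240+(u[0]+.5)/8.5-.5,120+(u[1]+.5)/8.5-.5)
g=lambda u,z=.05:atz(E,f(u),z)
e=g((595,375),.03)-g((0,128),.03); yaw=np.arctan2(e[1],e[0]); print('yaw',np.degrees(yaw))
# beam/bed edges far for better yaw: bed far edge corner (380,195) and (178,115) approx in full image
e2=atz(E,(380,195),.03)-atz(E,(160,101),.03); print(np.degrees(np.arctan2(e2[1],e2[0])),np.linalg.norm(e2))
p,m=g((309,257)),g((337,277)); p2=g((265,362))
for y in (yaw,np.radians(10.5)):
    x=np.array([np.cos(y),np.sin(y)]); print('gap x mm',1000*(m-p)[:2]@x, 'ptr body-tip',1000*(p2-p)[:2]@x, (p[:2],m[:2]))
    print('marker far end', 1000*(g((390,145),.054)-m)[:2]@x)
E
```

```text
yaw 10.766945422553412
10.170435870481574 0.32995781697202564
gap x mm 5.186755343021577 ptr body-tip 0.05869244980891057 (array([0.56610457, 0.17665453]), array([0.57141976, 0.17646791]))
marker far end -0.9044880740779897
gap x mm 5.192179451269724 ptr body-tip 0.14007176095001914 (array([0.56610457, 0.17665453]), array([0.57141976, 0.17646791]))
marker far end -1.004205863177493
```

```bash
python3 - <<'E'
from h import *
print(rel([.5132,-.0866,.128],Rdown(np.radians(65))), robot.get_obs()['q'])
E
```

```text
(array([-15.89, -16.49,  12.52]), array([ -0.07,  -0.04, -32.05])) [ 4.51354446e-02  4.35271629e-01  1.50801849e+00 -4.05915757e-04
  1.19956537e+00 -5.29848663e-01]
```

drive_tool:
  targets: [-2.7,-2.8,0,0,0,-6,-5.4,-5.6,0,0,0,-12,-8.1,-8.4,0,0,0,-18,-10.8,-11.2,0,0,0,-24,-13.5,-14,0,0,0,-30,-15.9,-16.5,0,0,0,-32,-15.9,-16.5,0,0,0,-32,-15.9,-16.5,3.5,0,0,-32,-15.9,-16.5,7,0,0,-32,-15.9,-16.5,10.5,0,0,-32,-15.9,-16.5,12.5,0,0,-32,-15.9,-16.5,12.5,0,0,-32]

```text
time: 16.83
position: [0.5102, -0.0856, 0.1246]
tool_rot: [0.218, 0.976, 0.001, -0.005]
ft_force: [-0.4, 0.3, -0.2]
grip_width: 0.0496
```

drive_tool:
  targets: [0,0,0,0,0,0,0,0,0,0,0,0,0,0,0,0,0,0,0,0,0,0,0,0,0,0,0,0,0,0,0,0,0,0,0,0,0,0,0,0,0,0]
  grip: 1

```text
time: 17.42
position: [0.5149, -0.0866, 0.1298]
tool_rot: [0.216, 0.976, -0.001, 0.001]
ft_force: [-1.1, -1.3, 6.3]
grip_width: 0.0235
```

```bash
python3 arc.py 128.4 0.0932 5 .080
```

```text
t 17.4167 r 0.07915508630934216 world deg 127.42421807949722 [ 0.51489654 -0.08663837  0.1298123 ] [-1.13801503 -1.28873044  6.30283112] -1.5143984111461417
[[ 0.4  -0.65 -0.  ]
 [ 0.64 -1.36 -0.  ]
 [ 0.81 -2.09 -0.  ]
 [ 0.91 -2.84 -0.  ]
 [ 0.95 -3.6  -0.  ]]
end deg 155.09983325309636
```

drive_tool:
  targets: [0.4,-0.65,0,0,0,0,0.64,-1.36,0,0,0,0,0.81,-2.1,0,0,0,0,0.91,-2.85,0,0,0,0,0.95,-3.6,0,0,0,0,0.95,-3.6,0,0,0,0,0.95,-3.6,0,0,0,0,0.95,-3.6,0,0,0,0]

```text
time: 18.08
position: [0.4911, -0.1161, 0.1298]
tool_rot: [0.217, 0.976, -0.001, 0.002]
ft_force: [0.1, -1.9, 8.6]
grip_width: 0.0241
```

```bash
python3 arc.py; python3 - <<'E'
from h import *
snap('scene','s12')
t=cv2.imread('pics/s12.png'); cv2.imwrite('pics/s12c.png',cv2.resize(t[145:265,175:345],None,fx=4.6,fy=4.6,interpolation=cv2.INTER_CUBIC))
E
```

```text
t 18.0833 r 0.07930030172825878 world deg 155.09400732410614 [ 0.49107463 -0.11610421  0.12980115] [ 0.06994135 -1.86407737  8.55361423] -1.5864474539724893
```

View pics/s12c.png

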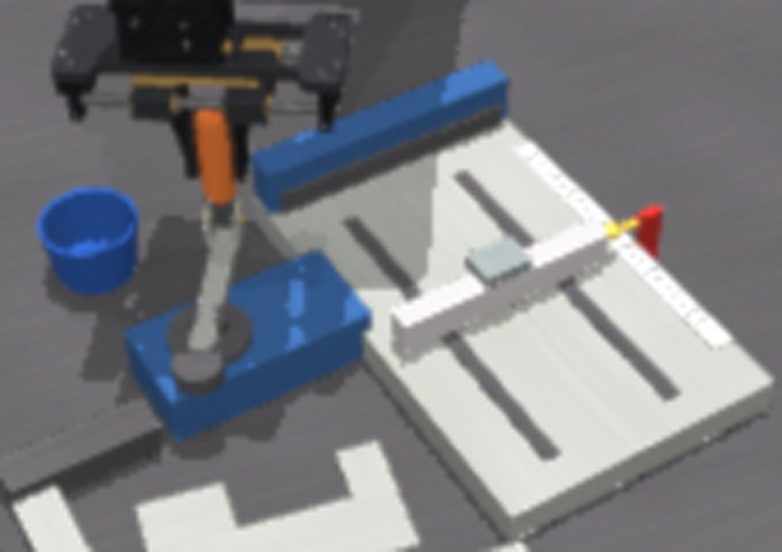

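drive_tool:
  targets: [0,0,0,0,0,0,0,0,0,0,0,0,0,0,0,0,0,0,0,0,0,0,0,0,0,0,0,0,0,0]
  grip: -0.15

```text
time: 18.55
position: [0.4897, -0.1144, 0.1281]
tool_rot: [0.217, 0.976, 0.0, -0.001]
ft_force: [0.8, 1.2, 0.1]
grip_width: 0.0464
```

```bash
python3 - <<'E'
from h import *
print(rel([.595,.164,.2],Rdown(np.radians(65))))
E
```

```text
(array([ 2.24, 29.68, -7.19]), array([ 0.  , -0.07, -0.03]))
```

drive_tool:
  targets: [0,0,-4,0,0,0,0,0,-8,0,0,0,0,0,-9.5,0,0,0,0.3,4,-9.5,0,0,0,0.6,8,-9.5,0,0,0,0.9,12,-9.5,0,0,0,1.2,16,-9.5,0,0,0,1.5,20,-9.5,0,0,0,1.8,24,-9,0,0,0,2.1,28,-8,0,0,0,2.2,29.7,-7.2,0,0,0,2.2,29.7,-7.2,0,0,0]

```text
time: 19.55
position: [0.5955, 0.1679, 0.1981]
tool_rot: [0.214, 0.977, 0.0, -0.001]
ft_force: [0.7, -0.0, -0.5]
grip_width: 0.0503
```

drive_tool:
  targets: [0,0,0,0,0,0,0,0,0,0,0,0,0,0,0,0,0,0]

```text
time: 19.8
position: [0.5956, 0.1625, 0.2007]
tool_rot: [0.217, 0.976, -0.0, -0.0]
ft_force: [-0.1, -0.6, 0.6]
grip_width: 0.0497
```

```bash
python3 - <<'E'
from h import *
o=robot.get_obs(); print(o['time'],o['position'],abs(o['joint_velocities']).max())
np.save('pics/w13_q.npy',np.r_[o['position'],o['tool_rot']])
snap('wrist','w13')
t=cv2.imread('pics/w13.png'); cv2.imwrite('pics/w13c.png',cv2.resize(t[60:220,150:350],None,fx=3.7,fy=3.7,interpolation=cv2.INTER_CUBIC))
E
```

```text
19.8 [0.59561919 0.16249409 0.20069504] 0.007173549459677627
```

View pics/w13c.png

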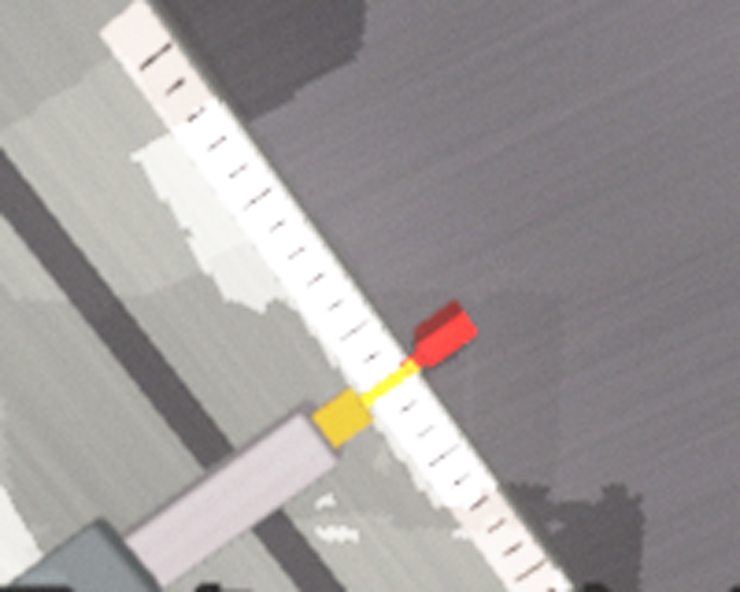

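Pointer and marker now nearly meet (crop about (412,365)); zooming for the residual.

```bash
python3 - <<'E'
import cv2
t=cv2.imread('pics/w13.png'); cv2.imwrite('pics/w13d.png',cv2.resize(t[135:185,230:290],None,fx=12,fy=12,interpolation=cv2.INTER_CUBIC))
E
```

```text
(no output)
```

View pics/w13d.png

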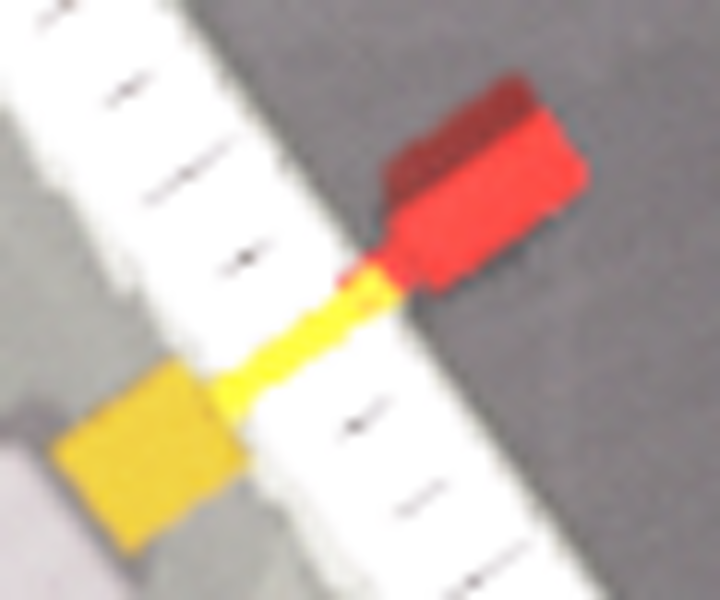

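```bash
python3 - <<'E'
from h import *
def mk(fn,x0,y0,s):
    a=np.load(fn); E=ext('wrist',{'position':a[:3],'tool_rot':a[3:]})
    return lambda u,z=.05: atz(E,(x0+(u[0]+.5)/s-.5,y0+(u[1]+.5)/s-.5),z)
y=np.radians(10.5); x=np.array([np.cos(y),np.sin(y)])
X=lambda P:1000*P[:2]@x
g=mk('pics/w13_q.npy',230,135,12); h=mk('pics/w11_q.npy',240,120,8.5)
print('w13 body',[X(g(u,.054)).round(2) for u in [(540,105),(590,175),(435,290),(390,205)]],'prong L',X(g((345,283))),X(g((375,257))),'ptr',X(g((385,283))),X(g((225,398))),'ptr edges',X(g((295,325))),X(g((325,365))))
print('w11 body',[X(h(u,.054)).round(2) for u in [(365,125),(415,148),(375,255),(322,235)]],'prong',X(h((337,277))),X(h((325,283))),X(h((350,285))),'ptr',X(h((309,257))),X(h((265,362))))
a=np.load('pics/w13.npy')
for nm,gp in(('w13',(230,135,12)),):
    for u in [(490,190),(410,265),(385,283),(300,340)]:
        print(u,a[int(round(135+u[1]/12)),int(round(230+u[0]/12))], )
E
```

```text
w13 body [np.float64(588.66), np.float64(596.55), np.float64(596.91), np.float64(588.09)] prong L 591.957563663957 591.6111923582564 ptr 594.1426326904491 594.2056491855876 ptr edges 592.4356817650005 597.1605643452939
w11 body [np.float64(588.91), np.float64(597.2), np.float64(598.11), np.float64(589.48)] prong 594.5630094803155 593.2264849866017 596.9018512209772 ptr 589.370757623391 589.5103512870559
(490, 190) 0.30695558
(410, 265) 0.31128365
(385, 283) 0.311163
(300, 340) 0.31365654
```

```bash
python3 - <<'E'
from h import *
print(rel([.6325,.1468,.115],Rdown(np.radians(65))))
E
```

```text
(array([-3.98,  0.15,  8.6 ]), array([-0.01,  0.02, -0.13]))
```

drive_tool:
  targets: [-1.5,0,2.5,0,0,0,-3,0.1,5,0,0,0,-4,0.15,7,0,0,0,-4,0.15,8,0,0,0,-4,0.15,8,0,0,0,-4,0.15,8,0,0,0,-4,0.15,8,0,0,0]

```text
time: 20.43
position: [0.6329, 0.1482, 0.1218]
tool_rot: [0.217, 0.976, 0.0, 0.001]
ft_force: [1.2, -0.2, 0.2]
grip_width: 0.0499
```

```bash
python3 - <<'E'
from h import *
o=robot.get_obs(); print(o['time'],o['position'],abs(o['joint_velocities']).max())
np.save('pics/w14_q.npy',np.r_[o['position'],o['tool_rot']])
snap('wrist','w14')
t=cv2.imread('pics/w14.png'); cv2.imwrite('pics/w14c.png',cv2.resize(t[90:150,220:290],None,fx=11,fy=10,interpolation=cv2.INTER_CUBIC) if 0 else cv2.resize(t[90:145,220:290],None,fx=10,fy=10,interpolation=cv2.INTER_CUBIC))
E
```

```text
20.4333 [0.63289864 0.14818526 0.12182471] 0.010834426213977193
```

View pics/w14.png

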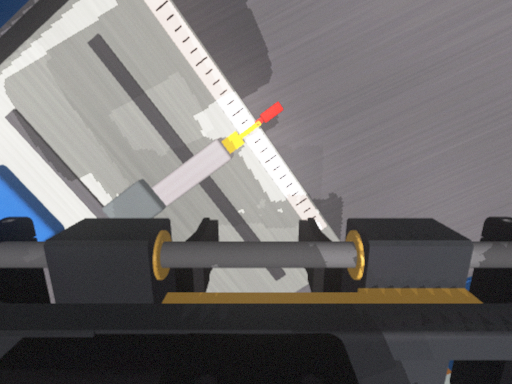

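View pics/w14c.png

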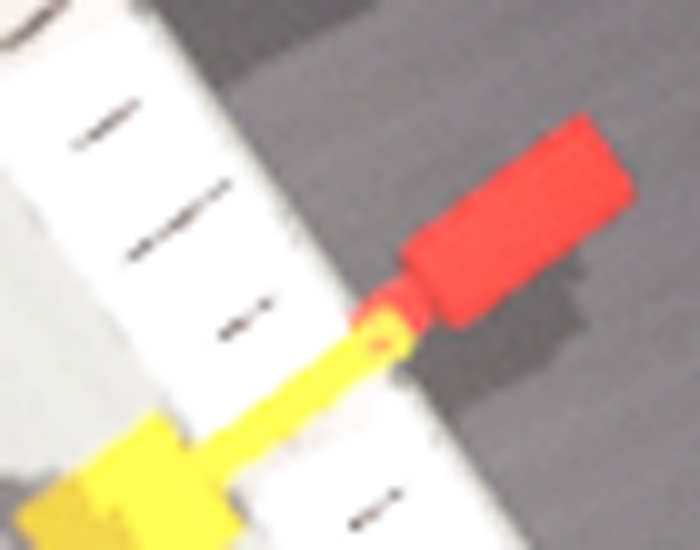

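```bash
cat > gap.py <<'E'
from h import *
import sys
def lines(fn):
    a=np.load('pics/%s_q.npy'%fn); E=ext('wrist',{'position':a[:3],'tool_rot':a[3:]})
    y=np.radians(10.5); ex=np.array([np.cos(y),np.sin(y)]); ey=np.array([-np.sin(y),np.cos(y)])
    im=cv2.imread('pics/%s.png'%fn).astype(int); b,g,r=im[...,0],im[...,1],im[...,2]
    red=(r>150)&(g<110)&(b<110); yel=(r>180)&(g>150)&(b<130)
    for nm,m,z in(('red',red,.054),('yel',yel,.05)):
        m=m.copy(); m[220:]=0
        P=np.array([atz(E,(u,v),z)[:2] for v,u in np.argwhere(m)]); P=P[(np.hypot(*(P-[.565,.175]).T)<.06)]
        X,Y=P@ex*1000,P@ey*1000
        print(nm,len(P))
        for lo in np.arange(np.floor(Y.min()),Y.max(),2):
            s=(Y>=lo)&(Y<lo+2)
            if s.sum()>2: print('  y',lo,'x mean',X[s].mean().round(2),'min',X[s].min().round(1),'max',X[s].max().round(1),s.sum())
lines(sys.argv[1])
E
python3 gap.py w14; python3 - <<'E'
from h import *
a=np.load('pics/w14_q.npy'); E=ext('wrist',{'position':a[:3],'tool_rot':a[3:]})
x=np.array([np.cos(np.radians(10.5)),np.sin(np.radians(10.5))]); g=lambda u,z:1000*atz(E,(220+(u[0]+.5)/10-.5,90+(u[1]+.5)/10-.5),z)[:2]@x
print([g(u,.054).round(2) for u in [(585,115),(635,188),(455,328),(402,255)]],[g(u,.05).round(2) for u in [(357,320),(390,278),(210,462),(390,338),(300,400)]])
E
```

```text
red 272
  y 71.0 x mean 593.37 min 591.6 max 595.3 7
  y 73.0 x mean 593.4 min 590.0 max 596.7 20
  y 75.0 x mean 593.24 min 589.2 max 597.2 26
  y 77.0 x mean 593.6 min 589.5 max 597.5 28
  y 79.0 x mean 593.05 min 589.2 max 597.1 29
  y 81.0 x mean 593.2 min 589.0 max 597.4 28
  y 83.0 x mean 593.19 min 589.2 max 597.1 27
  y 85.0 x mean 593.17 min 589.0 max 597.4 28
  y 87.0 x mean 593.15 min 589.0 max 597.3 31
  y 89.0 x mean 593.14 min 589.3 max 597.2 27
  y 91.0 x mean 593.26 min 589.1 max 597.0 21
yel 382
  y 35.0 x mean 594.36 min 588.1 max 600.3 25
  y 37.0 x mean 594.14 min 587.9 max 600.6 38
  y 39.0 x mean 593.93 min 588.0 max 600.3 36
  y 41.0 x mean 594.23 min 588.4 max 600.1 35
  y 43.0 x mean 594.36 min 588.7 max 600.4 36
  y 45.0 x mean 594.28 min 588.5 max 600.0 35
  y 47.0 x mean 594.33 min 588.7 max 599.9 34
  y 49.0 x mean 594.29 min 588.5 max 600.2 36
  y 51.0 x mean 594.77 min 591.7 max 598.7 15
  y 53.0 x mean 594.17 min 593.0 max 595.4 8
  y 55.0 x mean 594.4 min 593.3 max 595.7 9
  y 57.0 x mean 594.38 min 592.9 max 595.8 10
  y 59.0 x mean 594.36 min 593.2 max 595.7 9
  y 61.0 x mean 594.35 min 592.9 max 595.8 10
  y 63.0 x mean 594.41 min 593.2 max 595.6 8
  y 65.0 x mean 593.99 min 592.9 max 595.3 9
  y 67.0 x mean 593.95 min 592.1 max 595.6 12
  y 69.0 x mean 594.3 min 592.4 max 596.4 13
  y 71.0 x mean 594.58 min 593.3 max 595.5 4
[np.float64(589.62), np.float64(596.46), np.float64(596.96), np.float64(589.89)] [np.float64(591.88), np.float64(590.76), np.float64(594.05), np.float64(594.61), np.float64(594.33)]
```

```bash
python3 - <<'E'
from h import *
print(rel([.4906,-.1157,.215],Rdown(np.radians(59.4))),rel([.4906,-.1157,.128],Rdown(np.radians(59.4))), robot.get_obs()['q'])
E
```

```text
(array([  1.73, -29.95,  -9.32]), array([0.07, 0.11, 5.58])) (array([  1.75, -29.96,  -0.62]), array([0.07, 0.11, 5.58])) [ 5.86367197e-02  6.77650145e-01  1.45278354e+00  9.53931792e-05
  1.00876576e+00 -1.07547093e+00]
```

drive_tool:
  targets: [0,0,-4,0,0,1,0,-1,-8,0,0,2,0.3,-5,-9.4,0,0,4,0.5,-9,-9.4,0,0,5.6,0.8,-13,-9.4,0,0,5.6,1,-17,-9.4,0,0,5.6,1.3,-21,-9.4,0,0,5.6,1.5,-25,-9.4,0,0,5.6,1.75,-28.5,-9.4,0,0,5.6,1.75,-29.95,-9.4,0,0,5.6,1.75,-29.95,-9.4,0,0,5.6,1.75,-29.95,-9.4,0,0,5.6]

```text
time: 21.48
position: [0.4904, -0.1162, 0.2158]
tool_rot: [0.265, 0.964, 0.0, 0.001]
ft_force: [1.2, -0.2, -0.0]
grip_width: 0.0504
```

```bash
python3 - <<'E'
from h import *
print(rel([.4906,-.1157,.128],Rdown(np.radians(59.4))))
o=robot.get_obs(); np.save('pics/w15_q.npy',np.r_[o['position'],o['tool_rot']])
snap('wrist','w15')
E
```

```text
(array([0.03, 0.05, 8.78]), array([ 0.04,  0.15, -0.14]))
```

View pics/w15.png

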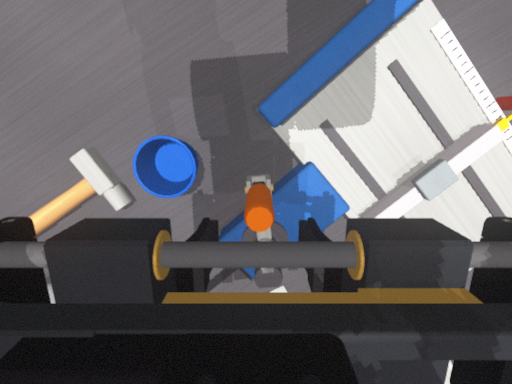

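drive_tool:
  targets: [0,0,3,0,0,0,0,0,6,0,0,0,0,0,8,0,0,0,0,0,8.75,0,0,0,0,0,8.75,0,0,0,0,0,8.75,0,0,0]

```text
time: 22.03
position: [0.491, -0.115, 0.1273]
tool_rot: [0.263, 0.965, 0.0, 0.0]
ft_force: [-0.1, -0.1, 0.7]
grip_width: 0.05
```

drive_tool:
  targets: [0,0,0,0,0,0,0,0,0,0,0,0,0,0,0,0,0,0,0,0,0,0,0,0,0,0,0,0,0,0,0,0,0,0,0,0,0,0,0,0,0,0]
  grip: 1
  squeeze: 15

```text
time: 22.62
position: [0.4905, -0.1159, 0.1275]
tool_rot: [0.264, 0.964, 0.0, 0.001]
ft_force: [-0.4, 0.1, 3.7]
grip_width: 0.0238
```

```bash
python3 arc.py
```

```text
t 22.6167 r 0.07989346221085862 world deg 155.11091501930815 [ 0.49052671 -0.1158758   0.12746112] [-0.36175908  0.08762168  3.70692872] -1.4903204514032986
```

drive_tool:
  targets: [0.02,0.3,0,0,0,0,0.04,0.6,0,0,0,0,0.04,0.8,0,0,0,0,0.04,0.8,0,0,0,0,0.04,0.8,0,0,0,0,0.04,0.8,0,0,0,0]

```text
time: 23.12
position: [0.4943, -0.1088, 0.1274]
tool_rot: [0.264, 0.965, -0.0, 0.0]
ft_force: [-0.2, -0.7, 5.5]
grip_width: 0.0239
```

```bash
python3 arc.py
```

```text
t 23.1167 r 0.07986564263095143 world deg 149.35934843037361 [ 0.49428515 -0.10879632  0.12740932] [-0.18870709 -0.66065777  5.52268945] -1.4737513128120379
```

drive_tool:
  targets: [0,0,0,0,0,0,0,0,0,0,0,0,0,0,0,0,0,0,0,0,0,0,0,0,0,0,0,0,0,0]
  grip: -0.15

```text
time: 23.53
position: [0.4937, -0.1085, 0.1267]
tool_rot: [0.264, 0.964, 0.0, -0.0]
ft_force: [0.2, -0.1, 0.5]
grip_width: 0.0465
```

```bash
python3 - <<'E'
from h import *
R=Rdown(np.radians(59.4)); c=np.array([.569,.176])-.0703*R[:2,0]; print(c,rel([*c,.215],R),rel([*c,.13],R))
E
```

```text
[0.62951016 0.14021439] (array([ 1.  , 28.32, -8.83]), array([-0.  , -0.04, -0.03])) (array([ 0.99, 28.32, -0.33]), array([-0.  , -0.04, -0.03]))
```

drive_tool:
  targets: [0,0,-4,0,0,0,0,0,-8,0,0,0,0,0,-9.5,0,0,0,0.2,4,-9.5,0,0,0,0.4,8,-9.5,0,0,0,0.6,12,-9.5,0,0,0,0.7,16,-9.5,0,0,0,0.8,20,-9.5,0,0,0,0.9,24,-8,0,0,0,1,27.5,-5,0,0,0,1,28.3,-2,0,0,0,1,28.3,0,0,0,0]

```text
time: 24.53
position: [0.6294, 0.1434, 0.1237]
tool_rot: [0.262, 0.965, 0.0, -0.001]
ft_force: [-0.4, -0.7, -0.9]
grip_width: 0.0497
```

drive_tool:
  targets: [0,0,0,0,0,0,0,0,0,0,0,0,0,0,0,0,0,0]

```text
time: 24.78
position: [0.6302, 0.1396, 0.128]
tool_rot: [0.264, 0.964, 0.0, 0.001]
ft_force: [-0.2, -0.4, -0.6]
grip_width: 0.0497
```

```bash
python3 - <<'E'
from h import *
o=robot.get_obs(); print(o['time'],o['position'],abs(o['joint_velocities']).max())
np.save('pics/w16_q.npy',np.r_[o['position'],o['tool_rot']])
snap('wrist','w16')
t=cv2.imread('pics/w16.png'); cv2.imwrite('pics/w16c.png',cv2.resize(t[90:145,220:290],None,fx=10,fy=10,interpolation=cv2.INTER_CUBIC))
E
python3 gap.py w16
```

```text
24.7833 [0.63022641 0.13955532 0.12802225] 0.02515980646009032
red 260
  y 72.0 x mean 593.98 min 591.4 max 596.0 15
  y 74.0 x mean 593.3 min 589.6 max 597.5 25
  y 76.0 x mean 593.45 min 589.5 max 597.5 26
  y 78.0 x mean 593.33 min 589.4 max 597.4 27
  y 80.0 x mean 593.26 min 589.3 max 597.3 28
  y 82.0 x mean 593.27 min 589.2 max 597.2 25
  y 84.0 x mean 593.32 min 589.1 max 597.6 28
  y 86.0 x mean 593.47 min 589.5 max 597.5 26
  y 88.0 x mean 593.52 min 589.5 max 597.4 27
  y 90.0 x mean 593.21 min 589.4 max 597.3 28
  y 92.0 x mean 594.48 min 592.1 max 597.2 5
yel 362
  y 35.0 x mean 593.53 min 587.3 max 599.8 22
  y 37.0 x mean 593.66 min 587.2 max 599.7 35
  y 39.0 x mean 593.19 min 587.7 max 599.0 34
  y 41.0 x mean 593.15 min 587.6 max 598.9 32
  y 43.0 x mean 593.28 min 587.5 max 598.8 33
  y 45.0 x mean 593.5 min 587.5 max 599.3 36
  y 47.0 x mean 593.4 min 587.9 max 599.2 33
  y 49.0 x mean 593.34 min 587.8 max 598.5 31
  y 51.0 x mean 593.23 min 590.1 max 596.6 12
  y 53.0 x mean 593.22 min 591.8 max 594.7 10
  y 55.0 x mean 593.56 min 592.2 max 594.6 8
  y 57.0 x mean 593.31 min 592.1 max 594.5 8
  y 59.0 x mean 593.37 min 592.0 max 595.0 11
  y 61.0 x mean 593.69 min 591.9 max 595.4 10
  y 63.0 x mean 593.33 min 591.8 max 595.4 11
  y 65.0 x mean 593.48 min 592.3 max 594.6 8
  y 67.0 x mean 593.22 min 591.6 max 595.1 11
  y 69.0 x mean 592.95 min 590.9 max 595.1 14
  y 71.0 x mean 592.63 min 591.5 max 593.8 3
```

View pics/w16c.png

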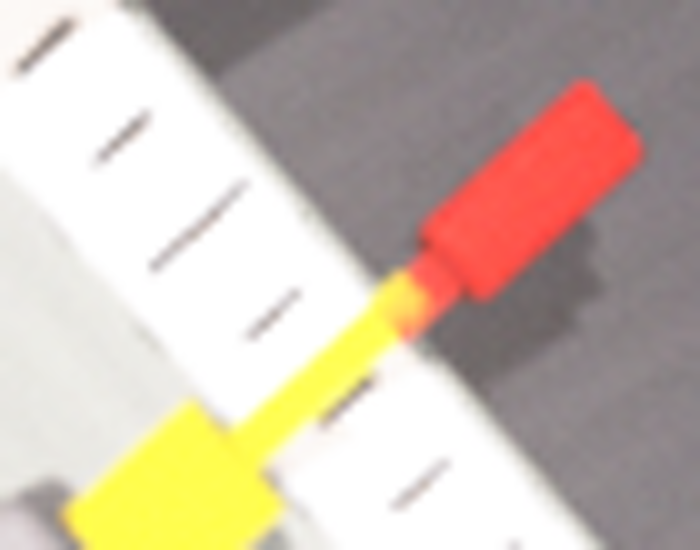

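```bash
python3 - <<'E'
from h import *
R=Rdown(np.radians(59.4)); print(rel([.4943,-.1088,.216],R))
E
```

```text
(array([ -0.95, -28.29,  -8.77]), array([ 0.1 ,  0.16, -0.08]))
```

drive_tool:
  targets: [0,0,-4,0,0,0,0,-1,-7.5,0,0,0,-0.1,-5,-8.8,0,0,0,-0.2,-9,-8.8,0,0,0,-0.4,-13,-8.8,0,0,0,-0.6,-17,-8.8,0,0,0,-0.7,-21,-8.8,0,0,0,-0.8,-25,-8.8,0,0,0,-0.95,-27.5,-8.8,0,0,0,-0.95,-28.3,-8.8,0,0,0,-0.95,-28.3,-8.8,0,0,0,-0.95,-28.3,-8.8,0,0,0]

```text
time: 25.83
position: [0.4942, -0.1087, 0.2163]
tool_rot: [0.265, 0.964, 0.0, 0.002]
ft_force: [0.1, 0.5, 0.5]
grip_width: 0.0498
```

```bash
python3 - <<'E'
from h import *
o=robot.get_obs(); print(o['time'],o['position'])
R=Rdown(np.radians(59.4)); print(rel([.4943,-.1088,.1275],R))
E
```

```text
25.8333 [ 0.49421543 -0.10874163  0.21630346]
(array([ 0.02, -0.01,  8.88]), array([ 0.07,  0.17, -0.14]))
```

drive_tool:
  targets: [0,0,3,0,0,0,0,0,6,0,0,0,0,0,8,0,0,0,0,0,8.85,0,0,0,0,0,8.85,0,0,0,0,0,8.85,0,0,0]

```text
time: 26.33
position: [0.4944, -0.1076, 0.1267]
tool_rot: [0.263, 0.965, 0.0, 0.0]
ft_force: [1.1, 1.0, 0.1]
grip_width: 0.0501
```

drive_tool:
  targets: [0,0,0,0,0,0,0,0,0,0,0,0,0,0,0,0,0,0,0,0,0,0,0,0,0,0,0,0,0,0,0,0,0,0,0,0,0,0,0,0,0,0]
  grip: 1
  squeeze: 10

```text
time: 26.92
position: [0.4938, -0.1086, 0.1269]
tool_rot: [0.264, 0.964, -0.0, 0.0]
ft_force: [0.0, 1.1, 4.1]
grip_width: 0.0233
```

```bash
python3 arc.py; python3 -c "
import numpy as np
for b in np.arange(7.5,91,7.5): print(b,(-6*np.sin(np.radians(b))).round(2),(6*(1-np.cos(np.radians(b)))).round(2))"
```

```text
t 26.9167 r 0.08040874607867285 world deg 149.3924588615769 [ 0.4937942  -0.10855951  0.12694804] [0.03608214 1.1025381  4.08515909] -1.4739467395720687
7.5 -0.78 0.05
15.0 -1.55 0.2
22.5 -2.3 0.46
30.0 -3.0 0.8
37.5 -3.65 1.24
45.0 -4.24 1.76
52.5 -4.76 2.35
60.0 -5.2 3.0
67.5 -5.54 3.7
75.0 -5.8 4.45
82.5 -5.95 5.22
90.0 -6.0 6.0
```

drive_tool:
  targets: [-0.8,0,0.05,0,0,0,-1.55,0,0.2,0,0,0,-2.3,0,0.46,0,0,0,-3,0,0.8,0,0,0,-3.65,0,1.24,0,0,0,-4.24,0,1.76,0,0,0,-4.76,0,2.35,0,0,0,-5.2,0,3,0,0,0,-5.54,0,3.7,0,0,0,-5.8,0,4.45,0,0,0,-5.95,0,5.2,0,0,0,-5.95,0,5.2,0,0,0]

```text
time: 27.92
position: [0.5514, -0.1428, 0.0755]
tool_rot: [0.264, 0.964, -0.002, 0.008]
ft_force: [7.7, -4.7, 1.8]
grip_width: 0.0238
```

```bash
python3 - <<'E'
from h import *
o=robot.get_obs(); print(o['moment'])
snap('scene','s17')
t=cv2.imread('pics/s17.png'); cv2.imwrite('pics/s17c.png',cv2.resize(t[145:265,175:345],None,fx=4.6,fy=4.6,interpolation=cv2.INTER_CUBIC))
E
```

```text
[-0.65577222 -0.99892488 -0.00528438]
```

View pics/s17c.png

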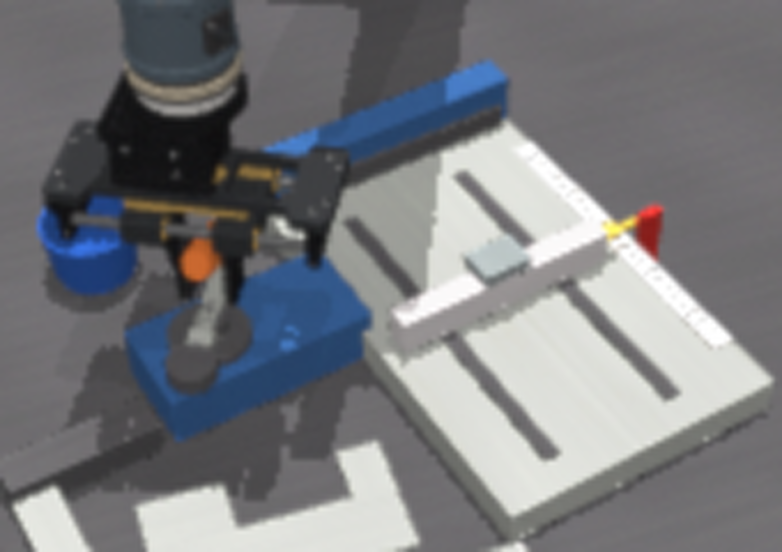

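drive_tool:
  targets: [-0.15,0,0.3,0,0,0,-0.2,0,0.6,0,0,0,-0.25,0,0.8,0,0,0,-0.25,0,0.8,0,0,0,-0.25,0,0.8,0,0,0]

```text
time: 28.38
position: [0.553, -0.1437, 0.0682]
tool_rot: [0.264, 0.964, -0.002, 0.007]
ft_force: [6.4, -4.4, 1.9]
grip_width: 0.0235
```

drive_tool:
  targets: [0,0,0,0,0,0,0,0,0,0,0,0,0,0,0,0,0,0,0,0,0,0,0,0,0,0,0,0,0,0]
  grip: -0.15

```text
time: 28.8
position: [0.5461, -0.1396, 0.066]
tool_rot: [0.264, 0.965, 0.0, -0.001]
ft_force: [0.5, 0.1, 0.3]
grip_width: 0.0469
```

drive_tool:
  targets: [0,0,-2,0,0,0,0,0,-5,0,0,0,0,0,-8,0,0,0,0,0,-10,0,0,0,0,0,-10,0,0,0,0,0,-10,0,0,0]

```text
time: 29.3
position: [0.5472, -0.1401, 0.1675]
tool_rot: [0.264, 0.965, -0.0, 0.001]
ft_force: [0.4, -0.4, -0.7]
grip_width: 0.0502
```

```bash
python3 - <<'E'
from h import *
o=robot.get_obs(); print(o['time'],o['position'])
np.save('pics/w18_q.npy',np.r_[o['position'],o['tool_rot']])
im,d=snap('wrist','w18')
X=cloud('wrist',im,d,o); h=cv2.cvtColor(im,cv2.COLOR_RGB2HSV)
m=(h[...,0]<14)&(h[...,0]>4)&(h[...,1]>180)&(h[...,2]>80)&(d>0)&(X[...,2]>.07)&(X[...,2]<.2)&(np.hypot(X[...,0]-.56,X[...,1]+.15)<.12)
P=X[m]; hg=np.array([.563+.08*np.cos(np.radians(149.4)),-.1495+.08*np.sin(np.radians(149.4))])
e=-np.array([np.cos(np.radians(149.4)),np.sin(np.radians(149.4))]); s=(P[:,:2]-hg)@e; l=(P[:,:2]-hg)@[-e[1],e[0]]
for lo in np.arange(.02,.1,.01):
    k=(s>lo)&(s<lo+.01)
    if k.sum()>3: print(lo.round(2),P[k,2].max().round(4),np.percentile(P[k,2],90).round(4),l[k].mean().round(4),k.sum())
E
```

```text
29.3 [ 0.54723952 -0.14005476  0.16745275]
0.02 0.1081 0.1069 -0.0005 318
0.03 0.1118 0.11 -0.0001 344
0.04 0.1151 0.113 -0.0 345
0.05 0.118 0.1163 -0.0003 359
0.06 0.1212 0.1195 -0.0004 356
0.07 0.125 0.1225 -0.0006 367
0.08 0.1255 0.1246 -0.0009 189
```

View pics/w18.png

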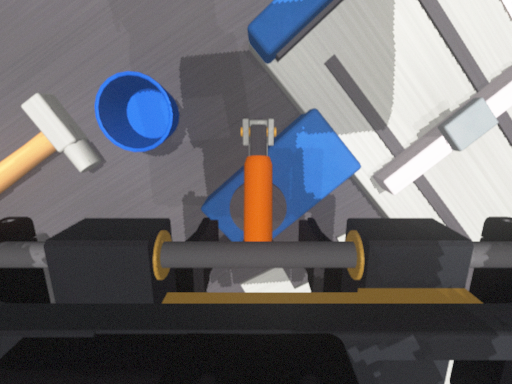

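```bash
python3 - <<'E'
from h import *
R=Rdown(np.radians(59.4)); print(rel([.5612,-.1485,.140],R),rel([.5612,-.1485,.098],R))
E
```

```text
(array([-1.74, -0.  ,  2.62]), array([-0.  , -0.04, -0.02])) (array([-1.74, -0.  ,  6.82]), array([-0.  , -0.04, -0.02]))
```

drive_tool:
  targets: [-1,0,0,0,0,0,-1.75,0,0,0,0,0,-1.75,0,0,0,0,0,-1.75,0,1,0,0,0,-1.75,0,2,0,0,0,-1.75,0,2.6,0,0,0,-1.75,0,2.6,0,0,0,-1.75,0,2.6,0,0,0,-1.75,0,2.6,0,0,0,-1.75,0,2.6,0,0,0]
  grip: 1

```text
time: 30.18
position: [0.5621, -0.149, 0.1408]
tool_rot: [0.264, 0.964, -0.0, 0.0]
ft_force: [-0.6, 0.6, 0.2]
grip_width: 0.0009
```

drive_tool:
  targets: [0,0,0.8,0,0,0,0,0,1.6,0,0,0,0,0,2.4,0,0,0,0,0,3.1,0,0,0,0,0,3.7,0,0,0,0,0,4,0,0,0,0,0,4,0,0,0,0,0,4,0,0,0]

```text
time: 30.85
position: [0.5616, -0.1488, 0.1]
tool_rot: [0.264, 0.964, 0.0, -0.001]
ft_force: [-0.0, -0.2, 0.4]
grip_width: 0.0005
```

drive_tool:
  targets: [0,0,0.1,0,0,0,0,0,0.2,0,0,0,0,0,0.3,0,0,0,0,0,0.4,0,0,0,0,0,0.4,0,0,0,0,0,0.4,0,0,0]

```text
time: 31.35
position: [0.5623, -0.1491, 0.0975]
tool_rot: [0.264, 0.965, -0.0, 0.001]
ft_force: [-1.2, 0.9, 6.2]
grip_width: 0.0002
```

drive_tool:
  targets: [0,0,0.1,0,0,0,0,0,0.2,0,0,0,0,0,0.2,0,0,0,0,0,0.2,0,0,0]

```text
time: 31.68
position: [0.5624, -0.1491, 0.0966]
tool_rot: [0.264, 0.965, -0.0, 0.001]
ft_force: [-1.9, 1.1, 11.7]
grip_width: 0.0003
```

drive_tool:
  targets: [0,0,-0.5,0,0,0,0,0,-2,0,0,0,0,0,-5,0,0,0,1.2,0,-8,0,0,0,1.2,0,-10,0,0,0,1.2,0,-10,0,0,0,1.2,0,-10,0,0,0]

```text
time: 32.27
position: [0.5523, -0.1431, 0.1958]
tool_rot: [0.264, 0.965, -0.0, 0.002]
ft_force: [0.6, -0.3, 0.5]
grip_width: 0.0006
```

```bash
python3 - <<'E'
from h import *
o=robot.get_obs(); print(o['time'],o['position'])
im,d=snap('wrist','w19')
X=cloud('wrist',im,d,o); h=cv2.cvtColor(im,cv2.COLOR_RGB2HSV)
m=(h[...,0]<14)&(h[...,0]>4)&(h[...,1]>180)&(h[...,2]>80)&(d>0)&(X[...,2]>.07)&(X[...,2]<.2)&(np.hypot(X[...,0]-.56,X[...,1]+.15)<.12)
P=X[m]; hg=np.array([.563+.08*np.cos(np.radians(149.4)),-.1495+.08*np.sin(np.radians(149.4))])
e=-np.array([np.cos(np.radians(149.4)),np.sin(np.radians(149.4))]); s=(P[:,:2]-hg)@e; l=(P[:,:2]-hg)@[-e[1],e[0]]
for lo in np.arange(.02,.1,.01):
    k=(s>lo)&(s<lo+.01)
    if k.sum()>3: print(lo.round(2),P[k,2].max().round(4),np.percentile(P[k,2],90).round(4),l[k].mean().round(4),k.sum())
E
```

```text
32.2667 [ 0.55227609 -0.14307796  0.19576608]
0.02 0.0996 0.0977 -0.0004 160
0.03 0.0996 0.0982 -0.0002 247
0.04 0.0993 0.0982 -0.0002 231
0.05 0.1984 0.0989 -0.0003 254
0.06 0.0995 0.0982 -0.0001 220
0.07 0.0992 0.0979 -0.0007 217
0.08 0.0994 0.0981 -0.0005 207
0.09 0.0988 0.0981 -0.0008 51
```

Flat (top level at 98–99 mm along its length). Now a last look at the fence from above the pointer, fingers well clear.

```bash
python3 - <<'E'
from h import *
R=Rdown(np.radians(59.4)); c=np.array([.569,.176])-.0703*R[:2,0]; print(rel([*c,.15],R))
E
```

```text
(array([ 7.69, 28.33,  4.44]), array([ 0.  ,  0.01, -0.03]))
```

drive_tool:
  targets: [1,3.7,0,0,0,0,2,7.4,0,0,0,0,3,11,0,0,0,0,4,14.8,0,0,0,0,5,18.5,0,0,0,0,6,22,0,0,0,0,7,26,1.5,0,0,0,7.7,28.3,3,0,0,0,7.7,28.3,4.4,0,0,0,7.7,28.3,4.4,0,0,0,7.7,28.3,4.4,0,0,0,7.7,28.3,4.4,0,0,0]

```text
time: 33.32
position: [0.6293, 0.1392, 0.1498]
tool_rot: [0.265, 0.964, -0.0, -0.001]
ft_force: [-0.1, -0.0, 0.8]
grip_width: 0.0002
```

```bash
python3 - <<'E'
from h import *
o=robot.get_obs(); print(o['time'],o['position'],abs(o['joint_velocities']).max())
np.save('pics/w20_q.npy',np.r_[o['position'],o['tool_rot']])
snap('wrist','w20'); snap('scene','s20')
t=cv2.imread('pics/w20.png'); cv2.imwrite('pics/w20c.png',cv2.resize(t[90:145,220:290],None,fx=10,fy=10,interpolation=cv2.INTER_CUBIC))
E
python3 gap.py w20
```

```text
33.3167 [0.62925464 0.13916234 0.14983185] 0.022885623659325054
red 215
  y 72.0 x mean 593.48 min 590.7 max 595.7 12
  y 74.0 x mean 593.54 min 589.9 max 597.4 20
  y 76.0 x mean 593.56 min 589.8 max 597.3 21
  y 78.0 x mean 593.6 min 589.7 max 597.3 22
  y 80.0 x mean 593.52 min 589.6 max 597.7 22
  y 82.0 x mean 593.54 min 589.5 max 597.7 23
  y 84.0 x mean 593.57 min 589.5 max 597.5 22
  y 86.0 x mean 593.43 min 589.3 max 597.5 24
  y 88.0 x mean 593.15 min 589.2 max 597.3 23
  y 90.0 x mean 593.36 min 589.7 max 597.2 21
  y 92.0 x mean 593.04 min 590.3 max 595.9 5
yel 298
  y 35.0 x mean 593.56 min 587.3 max 599.6 16
  y 37.0 x mean 593.55 min 587.9 max 599.6 29
  y 39.0 x mean 593.24 min 587.8 max 598.8 27
  y 41.0 x mean 593.15 min 587.7 max 598.7 28
  y 43.0 x mean 593.49 min 587.6 max 599.3 29
  y 45.0 x mean 593.39 min 587.6 max 599.1 28
  y 47.0 x mean 593.51 min 588.0 max 599.1 28
  y 49.0 x mean 593.42 min 588.0 max 598.9 27
  y 51.0 x mean 593.66 min 591.7 max 596.3 9
  y 53.0 x mean 593.26 min 592.2 max 594.2 7
  y 55.0 x mean 593.22 min 592.2 max 594.1 6
  y 57.0 x mean 593.54 min 592.0 max 595.2 9
  y 59.0 x mean 593.66 min 592.0 max 595.2 9
  y 61.0 x mean 593.77 min 591.9 max 595.6 9
  y 63.0 x mean 593.49 min 592.4 max 595.0 7
  y 65.0 x mean 593.36 min 592.3 max 594.2 6
  y 67.0 x mean 593.06 min 591.5 max 594.7 8
  y 69.0 x mean 593.02 min 590.8 max 595.3 13
  y 71.0 x mean 593.08 min 591.4 max 594.6 3
```

View pics/w20c.png

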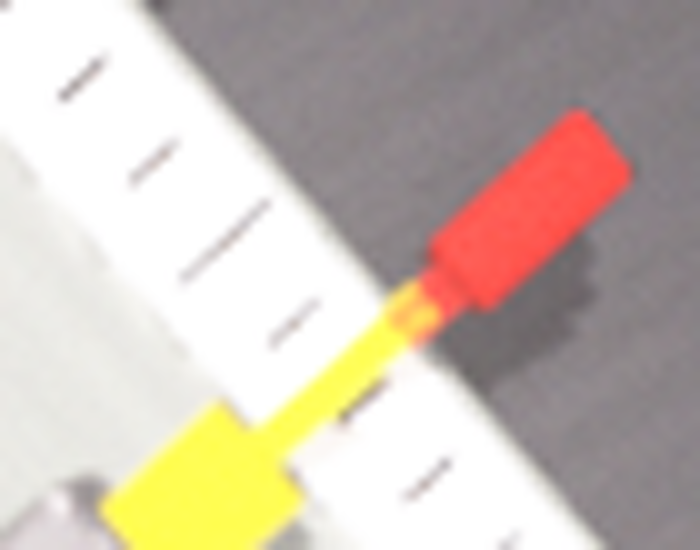

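View pics/s20.png

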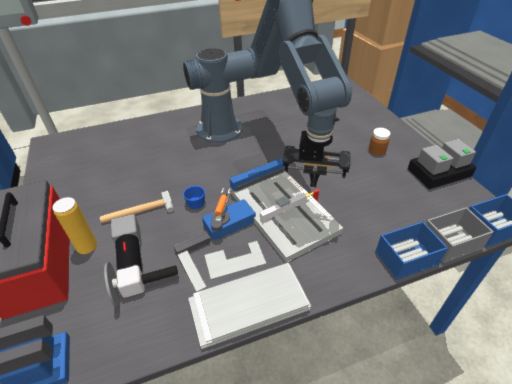

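Aligned, everything else in place, and the robot touches nothing. I'll lift a little and hand in.

drive_tool:
  targets: [0,0,-4,0,0,0,0,0,-8,0,0,0,0,0,-10,0,0,0,0,0,-10,0,0,0,0,0,-10,0,0,0]

```text
time: 33.83
position: [0.6307, 0.1391, 0.2533]
tool_rot: [0.265, 0.964, 0.001, 0.003]
ft_force: [0.2, 0.1, -0.4]
grip_width: 0.0004
```

```bash
python3 -c "
from rig import robot
print(robot.get_obs()['time']); print(robot.hand_in())"
```

```text
33.8333
the job is handed in; nothing more can be done
None
```

The job is done and handed in at 33.8 s. I swung the handle up to its stop and let go of it; it stood upright by itself. I then took hold again, cranked until the pointer met the marker, and folded the handle flat.

- **Fence:** the last wrist-camera view, taken after folding, put the pointer and marker within about 0.2 mm of each other along the fence's travel. I overshot by about 1.1 mm at first and cranked back. An earlier estimate from the marker's tip disagreed with the one from its body by about 1 mm. I went by the view from straight above.
- **Handle:** the pinched fold left it about 0.3 rad up, so I pressed its free end down with about 12 N. Depth readings then showed its top level at 98–99 mm along its whole length, which matches lying flat.
- **Grip:** on the first try I moved before the fingers had closed. They shut on nothing above the handle, and the next try held.
- **Bench:** in the last scene picture everything else looks where it was, judged by eye. The highest wrist force I read was about 12 N, and the arm ended clear of everything.

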